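# Tighten the tile press with a break-over click wrench

### The job

Tighten the little tile press with the click wrench: set the wrench's slot fully down over the press's flat brass screw head and let go of it. Then take it by the red sleeve and turn it clockwise (seen from above) until the screw is tight and the wrench breaks over with a click, and stop at once, well before the handle is bent to its end. Then lift the wrench off, lay it flat back on the cork mat without dropping it, and let go; leave the screw tight and the lump of clay, the red tile and the loose blue tile where they are.

Things in the scene. Friction and masses are not known exactly. Their poses are not given: they have to be found in the camera images.
- press: Grey tile press fixed to the table, 90 (x) x 100 (y) mm base plate 12 mm thick, 2 columns and a 36 mm wide beam along its x, with a round aluminium seat of 68 mm diameter on top of the beam, 72 mm above the table. Origin: centre of the underside.
- screw_seat (a point): Point on the screw axis at the top face of the round seat, 72 mm above the table, where the wrench's underside comes to rest. It turns with the screw: its x axis lies along the flat brass screw head, which is 40 mm long, 10 mm thick and stands 20 mm above the seat (top 5 mm only 36 x 6 mm); z up. Turning is clockwise from above. The +x axis points to the robot's left (+y), where the handle has room to turn.
- press_screw (a joint): Turn of the screw in rad, growing clockwise seen from above; it starts between 0.10 and 0.40, runs lightly (0.1 N m) and comes up tight against a stop at 0.70.
- mat: Brown cork mat fixed on the table, 180 (x) x 290 (y) x 4 mm, where the wrench lies at the start and goes back at the end. Origin: centre of its underside.
- wrench_socket (a point): Point on the axis of the wrench's slot, at the wrench's underside. x axis along the wrench towards the handle, z up when it lies ready for use. The wrench is 235 mm long, 22 mm high all along and about 0.42 kg: steel head 66 x 38 mm with a through slot 46 mm (along x) x 16 mm, so 3 mm play on every side of the screw head. Centre of mass 24 mm from the slot axis towards the handle.
- wrench_neck (a point): Centre of the wrench's straight steel neck, half-way up: 54 mm from the slot axis along x and 11 mm above the underside. Neck 12 mm wide (y), 22 mm high, free from 34 to 80 mm from the slot axis. The place to carry the wrench by; it does not bend.
- wrench_sleeve (a point): Centre of the red sleeve at the end of the handle, half-way up (11 mm above the underside), 170 mm from the slot axis. Sleeve 62 mm long, 20 mm wide, 22 mm high. x axis along the handle, away from the head.
- wrench_arm (a joint): Break-over angle (rad) of the handle against head and neck, about the slot axis: 0 straight, grows as the handle is forced clockwise; its shoe slides on a brass quadrant 87 mm out. Holds up to about 5 N sideways on the sleeve (0.83 N m), then yields, resistance falling by half within 0.14 (the click), and stays bent as left. Clicked from 0.06, overloaded beyond 0.24, end of travel 0.30.
- clay: Grey, roughly cube-shaped lump of modelling clay, 67 x 72 x 54 mm, between mat and press. Bystander. Origin: centre of its underside.
- red_tile: Red glaze test tile, 34 x 50 x 8 mm, flat on the table to the left of the press. Bystander. Origin: centre of its underside.
- blue_tile: Blue glaze test tile, 34 x 50 x 9 mm, flat on the table to the left of the press, nearer the robot. Bystander. Origin: centre of its underside.

How it is judged (in metres and radians):
On the way, in this order (a step that is already met when the one before it is completed fails the run):
1. the wrench, still straight, sits fully down on the screw head and has been let go (horizontal distance between wrench_socket and screw_seat below 0.007 m and z of wrench_socket in the frame of screw_seat below 0.004 m and angle between wrench_socket's own z axis and vertical below 0.1 rad and contact force between the fingers and wrench below 0.05 N and value of joint wrench_arm below 0.03 rad), for 0.2 s.
2. with the wrench on the screw and the gripper at the red sleeve, the screw is tight and the wrench has clicked (horizontal distance between wrench_socket and screw_seat below 0.007 m and z of wrench_socket in the frame of screw_seat below 0.004 m and value of joint press_screw above 0.67 rad and value of joint wrench_arm above 0.06 rad and distance between the grasp point and wrench_sleeve below 0.06 m), for 0.1 s.
At the end, for the whole second after the job is handed in: The wrench lies flat, right way up and still on the cork mat with slot and neck over the mat (the sleeve may overhang), released; the screw is tight (joint at least 0.64), and the wrench has clicked (still bent by 0.05 or more) but was not bent on beyond 0.24 rad (x of wrench_socket in the frame of mat between -0.09 and 0.09 m and y of wrench_socket in the frame of mat between -0.145 and 0.145 m and x of wrench_neck in the frame of mat between -0.09 and 0.09 m and y of wrench_neck in the frame of mat between -0.145 and 0.145 m and height (world z) of wrench_socket below 0.009 m and angle between wrench_socket's own z axis and vertical below 0.06 rad and linear speed of wrench below 0.02 m/s and contact force between the fingers and wrench below 0.05 N and value of joint press_screw above 0.64 rad and value of joint wrench_arm between 0.05 and 0.24 rad); the robot touches nothing.
It fails at once if the wrench is bent on past its click, to more than 0.24 rad (value of joint wrench_arm above 0.24 rad).
It fails at once if the wrench is let go in the air, its underside more than 30 mm up, away from the screw (height (world z) of wrench_socket above 0.03 m and contact force between the fingers and wrench below 0.05 N and horizontal distance between wrench_socket and screw_seat above 0.03 m).
It fails at once if the lump of clay is pushed more than 30 mm from its place (distance of clay from where it was at the start of the episode above 0.03 m).
It fails at once if the red tile is pushed more than 30 mm from its place (distance of red_tile from where it was at the start of the episode above 0.03 m).
It fails at once if the blue tile is pushed more than 30 mm from its place (distance of blue_tile from where it was at the start of the episode above 0.03 m).
It also fails if it takes over 64 s, if anything falls off the work surface, if the arm or the gripper's body presses on something with over 40 N, if the wrist force passes 120 N, or if a joint passes its speed limit or range.

### The arm

A 6-joint arm with a two-finger parallel gripper is mounted at the origin on the work surface; the furniture and walls round the work are solid. World frame = base frame: x ahead of the robot, y to its left, z up, the work surface at z = 0. Lengths are in m, angles in degrees, forces in N, time in s.
With the tool pointing down it reaches from about 0.35 to 1 m from the base axis. Payload 7.1 kg.
Tool frame: the origin (TCP) lies at the very end of the fingers, on their centre line; the grasp point (between the pads) lies 19 mm behind it; y points along the fingers, x is the direction in which the jaws open and shut, and the axes are right-handed (so a half turn about y gives the same grasp; the last joint's range is limited). The gripper opens to 85 mm and grips with 20 to 120 N. Pads are 22 mm wide; open, the fingers measure 114 mm over their backs; the gripper's body (76 mm by 85 mm) begins 54 mm behind the grasp point. The pads swing forward as they close: fully open they stand 13 mm farther back than shut.
Start: joints at [-69.729, 24.242, 93.386, -0, 62.372, -1.089], TCP at [0.228, -0.582, 0.231] pointing down, gripper open.
Joint ranges: [-172.04, 172.04], [-51.8, 120.97], [4.93, 147.93], [-75.15, 255.16], [6.16, 154.13], [-145.62, 145.62]. Speed limits (degrees/s): [136.94, 136.94, 172.46, 180, 180, 180].

### API

Orientations are given as a 3x3 rotation matrix whose columns are the frame's x, y, z axes.
In Python, from workcell import env gives the robot as it stands.
- The arm moves only by the shell command python3 -m inch 'ROWS' [FORCE]. ROWS is JSON, a list of rows, each a list of 7 numbers: the shift along the tool's x, y, z each as a share of 0.05 m, from -1 to 1, then the turn, a rotation vector about the tool's x, y, z each as a share of 0.15 rad, from -1 to 1, then the gripper's target within -1 to 1 (shut at 1, half-way at 0, fully open at -1). A call has 1 to 20 rows; each row shifts and turns the commanded pose from where the row before left it, along the tool's axes as they then stand; what a row does not reach is not made up. A row lasts 1/8 s, in which the tool goes at most 62.5 mm and 10.7 degrees, less where a joint would pass 70% of its speed; a pose out of reach is approached as far as the arm can. A call with a number of a shift or a turn outside -1 to 1 is refused whole. A call with a gripper value outside its range is refused whole. The fingers move at their own pace and stop on an object; FORCE is the grip in N (left out, the last holds). Time passes only in rows, so rows that do not move let the fingers close. It gives the time, the measured TCP pose, the force and the opening at its end, in the units of the state.
- env.read_state(): the state, without advancing time (a new reading comes with each control period).
- env.read_camera(name): name is "scene" or "top" or "wrist"; returns a dict with "pixels" (480x640x3 uint8, red, green, blue), "intrinsics" (3x3 intrinsics, pixels), "rvec" (rotation vector, rad) and "tvec" (3), from world to camera coordinates, as OpenCV has them. Camera axes: x right, y down, z forward; pixel columns grow to the right and rows downward; lengths in m; the calibration is good to about 2 mm. A picture is of the moment at which its call begins. There is no depth.
- env.job_done(): hands the job in, once; it reports no verdict.
Trained networks look in a picture, given as the dict that the camera call returned (one of the last four; its "shot" number tells which), for a name from the list of things; names that differ only in an ending like _2 or _b are one class to them, and where a whole thing is asked for, a point or a joint stands for the part that bears it (a point fixed in the world has none). Each returns a list of dicts, best first, with "confidence" (0 to 1); they miss things now and then, are a little off and sometimes report something else, mostly with a low value. They report only what shows in the picture. A call takes as long as a camera call.
- env.outline_of(picture, name): "pixels" (480x640 bool, what is visible of it) and "extent" ([left, top, right, bottom] in pixels, round what is visible of it).
- env.place_of(picture, name): "location" ([column, row] in pixels: a listed point, or the origin of a listed thing).
The state is a dict: "time_s": time; "joints": joint angles; "qvel": joint speeds; "effort": joint torques, N m; "ee_pos": TCP position; "tcp_rot": TCP orientation; "wrist_force": force on the tool from outside, world axes, zero at the start; "torque": the same for the moment, N m; "gripper_width": finger opening in m.
Only numpy, scipy, OpenCV 4.12 (cv2) and the standard library are available. Lean on these libraries where they do the work, as an engineer would, in place of code of your own. Each camera call takes 0.05 s, during which the arm holds its last target.

## Working session

There is one attempt and no reset: what is moved stays moved. The work goes in short steps, Python scripts to look and compute and a shell command to move; the robot and the scene stay as the last step left them, time stands still between calls to the robot, and variables do not carry over. Pictures are saved under pics/ and viewed, and the job is handed in when it is done.

```bash
ls; mkdir -p pics; cat > h.py <<'E'
import numpy as np, cv2
from workcell import env
def cam(n,save=None):
    p=env.read_camera(n)
    if save: cv2.imwrite('pics/'+save,p['pixels'][:,:,::-1])
    return p
def ray(p,uv):
    K=np.array(p['intrinsics']);R=cv2.Rodrigues(np.array(p['rvec'],float))[0];t=np.array(p['tvec'],float).ravel()
    d=R.T@np.linalg.inv(K)@np.array([uv[0],uv[1],1.]); return -R.T@t,d
def onz(p,uv,z):
    o,d=ray(p,uv); return o+d*(z-o[2])/d[2]
def proj(p,X):
    return cv2.projectPoints(np.array(X,float).reshape(-1,3),np.array(p['rvec'],float),np.array(p['tvec'],float),np.array(p['intrinsics'],float),None)[0].reshape(-1,2)
E
python3 - <<'E'
from h import *
np.set_printoptions(precision=4,suppress=True)
zs=dict(press=0,screw_seat=.072,mat=0,wrench_socket=.004,wrench_neck=.015,wrench_sleeve=.015,clay=0,red_tile=0,blue_tile=0)
for c in ['top','scene']:
    p=cam(c,c+'0.png')
    for n,z in zs.items():
        for r in env.place_of(p,n)[:2]:
            print(c,n,round(r['confidence'],2),np.array(r['location']),onz(p,r['location'],z))
cam('wrist','wrist0.png')
s=env.read_state();print(s)
E
```

```text
pics
top press 0.93 [268.6 222.3] [ 0.4439  0.1453 -0.    ]
top screw_seat 0.72 [265.8 214.4] [0.4492 0.1421 0.072 ]
top mat 0.84 [433.1 237.3] [ 0.4108 -0.2059  0.    ]
top mat 0.31 [465.6 237.7] [ 0.4098 -0.2749  0.    ]
top wrench_socket 0.85 [467.6 237.2] [ 0.4104 -0.278   0.004 ]
top wrench_socket 0.7 [179.9 253.9] [0.3759 0.3326 0.004 ]
top wrench_neck 0.68 [441.5 233.7] [ 0.4166 -0.2202  0.015 ]
top wrench_sleeve 0.7 [384.8 229.5] [ 0.4258 -0.1015  0.015 ]
top wrench_sleeve 0.5 [438.7 235.2] [ 0.4135 -0.2142  0.015 ]
top clay 0.87 [334.1 219.9] [0.4488 0.0047 0.    ]
top red_tile 0.74 [178.3 220.4] [0.4485 0.34   0.    ]
top red_tile 0.24 [384.8 228.3] [ 0.4303 -0.1035  0.    ]
top blue_tile 0.94 [180.2 254.2] [0.3756 0.3332 0.    ]
top blue_tile 0.51 [466.9 239.2] [ 0.4065 -0.2775  0.    ]
scene press 0.63 [281.  302.4] [0.4396 0.1488 0.    ]
scene screw_seat 0.55 [277.8 267.6] [0.4479 0.1362 0.072 ]
scene mat 0.77 [362.3 225.4] [ 0.4003 -0.2171  0.    ]
scene mat 0.54 [358.4 215.2] [ 0.4294 -0.2682  0.    ]
scene wrench_socket 0.62 [363.8 215.4] [ 0.4131 -0.2646  0.004 ]
sce
[... 255 characters left out ...]
le 0.96 [224.  365.4] [0.4459 0.3389 0.    ]
scene red_tile 0.6 [278.6 270.9] [0.4982 0.0498 0.    ]
scene blue_tile 0.96 [268.6 380.7] [0.3602 0.3404 0.    ]
{'time_s': 1.05, 'joints': array([-69.7283,  24.2385,  93.3849,  -0.0008,  62.3722,  -1.0877]), 'qvel': array([-0.0085,  0.0836, -0.1221,  0.0224, -0.018 , -0.0286]), 'effort': array([  0.001 , -55.7355, -28.2151,   0.0001,   0.0008,   0.    ]), 'ee_pos': array([ 0.2277, -0.5821,  0.2314]), 'tcp_rot': array([[ 0.3642,  0.    ,  0.9313],
       [-0.9313, -0.0001,  0.3642],
       [ 0.0001, -1.    , -0.    ]]), 'wrist_force': array([0.8608, 0.0603, 0.4231]), 'torque': array([0.0188, 0.0007, 0.0238]), 'gripper_width': 0.08524433279810069}
```

View pics/top0.png

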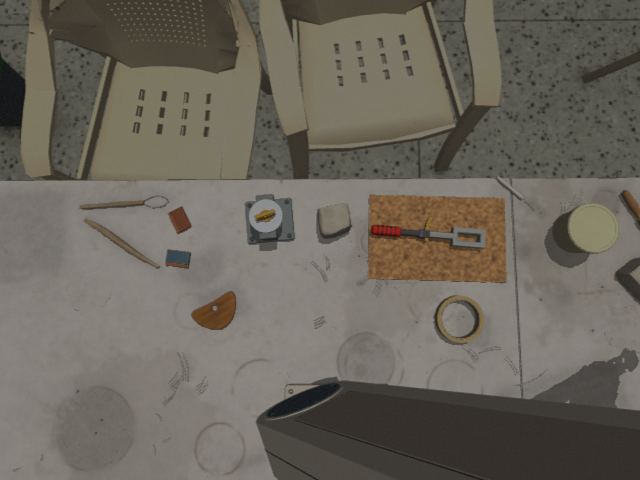

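View pics/scene0.png

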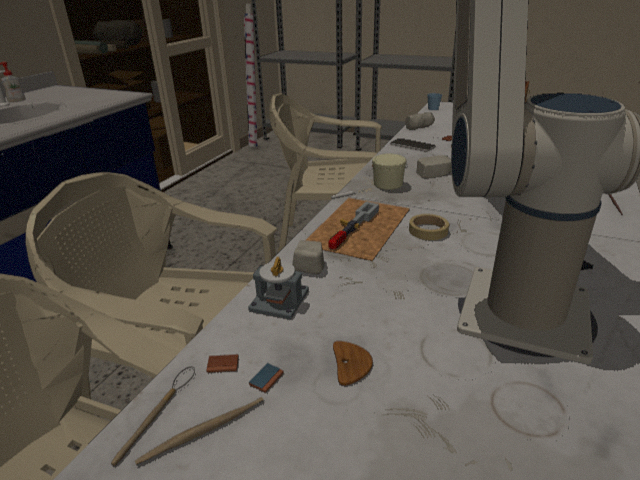

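View pics/wrist0.png

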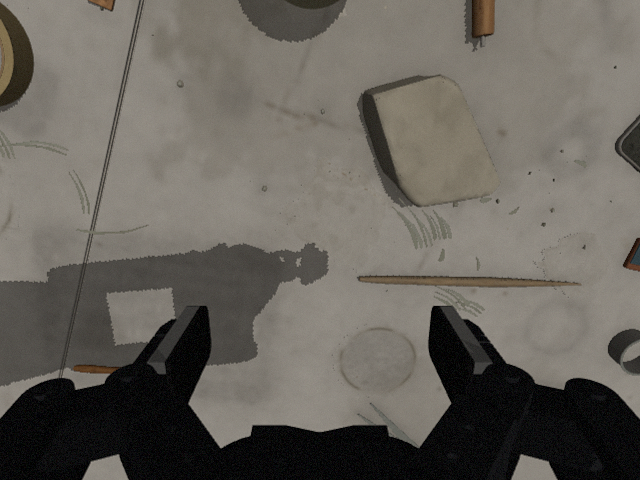

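The top view shows the mat with the wrench on it: slot at about (467,237), red sleeve at (385,230). The clay is at (334,220) and the press with its brass head at (265,215). The scene view agrees. First I turn the jaws across the wrench.

```bash
python3 -m inch '[[0,0,0,0,-1,0,-1],[0,0,0,0,-1,0,-1],[0,0,0,0,-1,0,-1],[0,0,0,0,-1,0,-1],[0,0,0,0,-1,0,-1],[0,0,0,0,-1,0,-1],[0,0,0,0,-1,0,-1],[0,0,0,0,-0.4,0,-1]]' 40
python3 - <<'E'
from h import *
s=env.read_state();print(s['tcp_rot'],s['ee_pos'],s['joints'])
d=np.array([.41,-.24,.26])-s['ee_pos'];print(s['tcp_rot'].T@d/.05)
E
```

```text
time_s: 2.05
ee_pos: [0.2276, -0.5821, 0.2313]
tcp_rot: [[0.996, 0.0, 0.085], [-0.085, -0.0, 0.996], [0.0, -1.0, -0.0]]
wrist_force: [0.6, -0.4, -0.3]
gripper_width: 0.0854
[[ 9.96390160e-01  2.42357794e-06  8.48919796e-02]
 [-8.48919794e-02 -4.33718509e-05  9.96390160e-01]
 [ 6.09675149e-06 -9.99999999e-01 -4.30095431e-05]] [ 0.22764879 -0.58205411  0.23133096] [-6.97295425e+01  2.42402901e+01  9.33871267e+01 -8.24730998e-04
  6.23702040e+01 -6.48593468e+01]
[ 3.05310943 -0.57366872  7.12596534]
```

```bash
python3 -m inch '[[0.38,-0.07,0.89,0,0,0,-1],[0.38,-0.07,0.89,0,0,0,-1],[0.38,-0.07,0.89,0,0,0,-1],[0.38,-0.07,0.89,0,0,0,-1],[0.38,-0.07,0.89,0,0,0,-1],[0.38,-0.07,0.89,0,0,0,-1],[0.38,-0.07,0.89,0,0,0,-1],[0.38,-0.07,0.89,0,0,0,-1],[0,0,0,0,0,0,-1]]'
python3 - <<'E'
from h import *
np.set_printoptions(precision=4,suppress=True)
for c in ['wrist','top']:
    p=cam(c,c+'1.png')
    for n,z in dict(wrench_socket=.004,wrench_neck=.015,wrench_sleeve=.015).items():
        for r in env.place_of(p,n)[:1]:
            print(c,n,round(r['confidence'],2),np.array(r['location']),onz(p,r['location'],z))
    print(ray(p,(320,240)))
s=env.read_state();print(s['ee_pos'],s['joints'])
E
```

```text
time_s: 3.18
ee_pos: [0.4116, -0.2386, 0.2598]
tcp_rot: [[0.996, 0.001, 0.084], [-0.084, -0.0, 0.996], [0.001, -1.0, -0.0]]
wrist_force: [0.3, -0.9, -0.7]
gripper_width: 0.0853
wrist wrench_socket 0.9 [316.5 223.5] [ 0.4044 -0.2729  0.004 ]
wrist wrench_neck 0.84 [315.  173.9] [ 0.4077 -0.2173  0.015 ]
wrist wrench_sleeve 0.72 [320.2  52.1] [ 0.4223 -0.1055  0.015 ]
(array([ 0.4166, -0.1605,  0.4014]), array([-0.0239, -0.3141, -0.9491]))
top wrench_socket 0.96 [466.  237.4] [ 0.4099 -0.2746  0.004 ]
top wrench_neck 0.92 [439.  234.9] [ 0.4141 -0.2149  0.015 ]
top wrench_sleeve 0.94 [387.1 226.6] [ 0.4319 -0.1065  0.015 ]
(array([0.3016, 0.0237, 0.9694]), array([ 0.1065,  0.0116, -0.9943]))
[ 0.4099 -0.2415  0.2592] [-31.9405   9.4995 110.2043  -0.0029  60.3105 -26.8052]
```

View pics/wrist1.png

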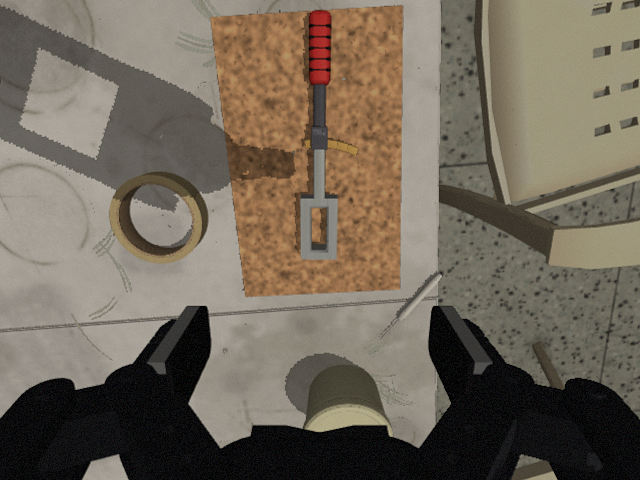

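The wrist view shows the wrench nearly straight up in the picture, slot at (318,228) and neck at (318,172). The two cameras differ by about 6 mm in x, so I go lower above the neck and look again.

```bash
python3 -m inch '[[0,0.5,0.17,0,0.17,0,-1],[0,0.9,0.17,0,0,0,-1],[0,0.9,0.17,0,0,0,-1],[0,0.7,0,0,0,0,-1],[0,0,0,0,0,0,-1]]'
python3 - <<'E'
from h import *
np.set_printoptions(precision=4,suppress=True)
for c in ['wrist','top','scene']:
    p=cam(c,c+'2.png')
    for n,z in dict(wrench_socket=.004,wrench_neck=.015,wrench_sleeve=.015).items():
        for r in env.place_of(p,n)[:1]:
            print(c,n,round(r['confidence'],2),np.array(r['location']),onz(p,r['location'],z))
s=env.read_state();print(s['ee_pos'],s['tcp_rot'])
E
```

```text
time_s: 4.2
ee_pos: [0.4112, -0.2149, 0.1073]
tcp_rot: [[0.993, -0.005, 0.114], [-0.114, 0.003, 0.993], [-0.005, -1.0, 0.002]]
wrist_force: [-0.8, 0.4, -0.4]
gripper_width: 0.0855
wrist wrench_socket 0.75 [326.5 314.5] [ 0.4076 -0.2749  0.004 ]
wrist wrench_neck 0.93 [321.1 244.7] [ 0.4101 -0.2174  0.015 ]
wrist wrench_sleeve 0.86 [317.6  52.4] [ 0.421  -0.1036  0.015 ]
top wrench_neck 0.66 [440.7 236.6] [ 0.4105 -0.2183  0.015 ]
top wrench_sleeve 0.91 [385.3 230.7] [ 0.4232 -0.1025  0.015 ]
scene wrench_socket 0.71 [363.  216.3] [ 0.4133 -0.2589  0.004 ]
scene wrench_neck 0.65 [356.4 218.7] [ 0.4172 -0.2192  0.015 ]
scene wrench_sleeve 0.63 [336.8 240.6] [ 0.4208 -0.0962  0.015 ]
[ 0.4132 -0.2155  0.1097] [[ 0.9936  0.0005  0.1132]
 [-0.1132 -0.0003  0.9936]
 [ 0.0006 -1.     -0.0003]]
```

View pics/wrist2.png

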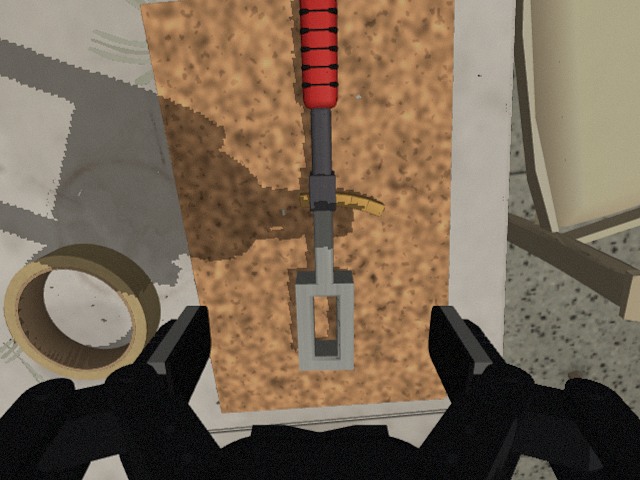

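The neck centre is at about (0.4105, -0.218), in line between the fingers. I go down and grip.

```bash
python3 -m inch '[[-0.05,0.5,-0.05,0,-0.17,0,-1],[0,0.5,0,0,0,0,-1],[0,0.5,0,0,0,0,-1],[0,0.3,0,0,0,0,-1],[0,0.2,0,0,0,0,-1],[0,0,0,0,0,0,-1],[0,0,0,0,0,0,-1]]' 60
python3 - <<'E'
from h import *
np.set_printoptions(precision=4,suppress=True)
p=cam('wrist','wrist3.png')
s=env.read_state();print(s['ee_pos'],s['wrist_force'])
E
```

```text
time_s: 5.68
ee_pos: [0.4107, -0.2178, 0.0098]
tcp_rot: [[0.996, 0.001, 0.088], [-0.088, -0.0, 0.996], [0.001, -1.0, -0.0]]
wrist_force: [-0.2, 0.8, -0.6]
gripper_width: 0.0853
[ 0.4107 -0.2178  0.0099] [-0.4054 -0.061   0.1045]
```

View pics/wrist3.png

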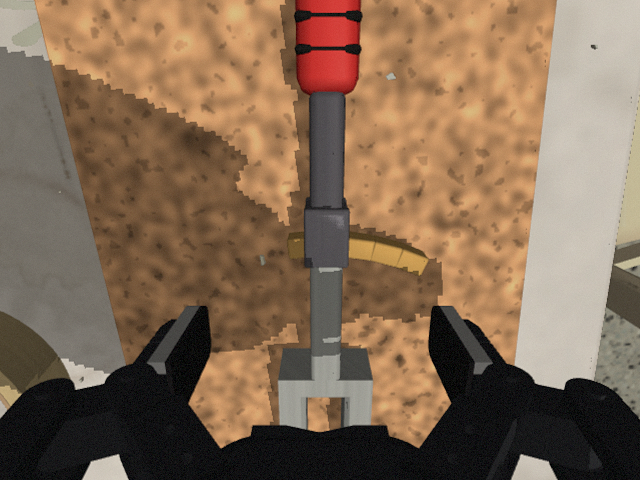

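The neck lies between the open fingers, centred at column 327 and free from row 268 to 350. I close now.

```bash
python3 -m inch '[[0,0.05,0,0,0,0,-1],[0,0,0,0,0,0,0.5],[0,0,0,0,0,0,1],[0,0,0,0,0,0,1],[0,0,0,0,0,0,1],[0,0,0,0,0,0,1],[0,0,0,0,0,0,1]]' 60
python3 - <<'E'
from h import *
np.set_printoptions(precision=4,suppress=True)
p=cam('wrist','wrist4.png')
s=env.read_state();print(s['ee_pos'],s['wrist_force'],s['gripper_width'])
E
```

```text
time_s: 6.6
ee_pos: [0.4109, -0.2179, 0.0071]
tcp_rot: [[0.996, 0.001, 0.088], [-0.088, -0.001, 0.996], [0.001, -1.0, -0.001]]
wrist_force: [2.1, -0.2, 5.6]
gripper_width: 0.0111
[ 0.4109 -0.2179  0.0071] [1.8887 0.4321 6.0642] 0.010608947757717275
```

View pics/wrist4.png

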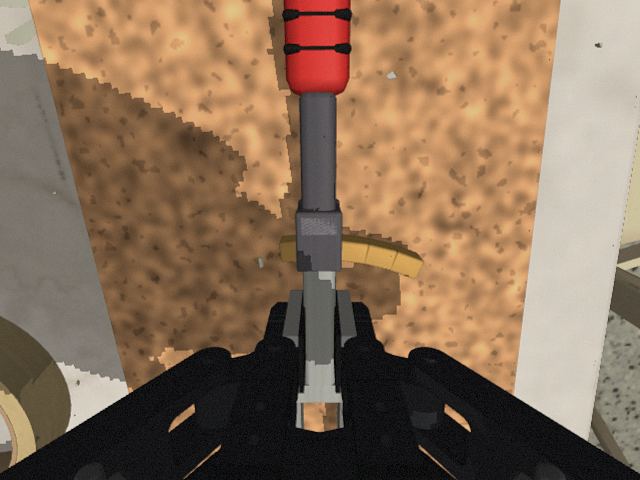

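Gripped; the opening reads 11 mm. Now I lift.

```bash
python3 -m inch '[[0,-0.2,0,0,0,0,1],[0,-0.5,0,0,0,0,1],[0,-0.9,0,0,0,0,1],[0,-0.9,0,0,0,0,1],[0,-0.9,0,0,0,0,1],[0,-0.7,0,0,0,0,1],[0,0,0,0,0,0,1]]' 80
python3 - <<'E'
from h import *
np.set_printoptions(precision=4,suppress=True)
s=env.read_state();print(s['ee_pos'],s['wrist_force'],s['gripper_width'])
d=np.array([.38,.09,.25])-s['ee_pos'];print(s['tcp_rot'].T@d/.05)
for c in ['wrist','top']:
    p=cam(c,c+'5.png')
    z0=s['ee_pos'][2]-.0031
    for n,z in dict(wrench_socket=0,wrench_neck=.011,wrench_sleeve=.011,screw_seat=0.072-z0,press=-z0).items():
        for r in env.place_of(p,n)[:1]:
            X=onz(p,r['location'],z+z0)
            print(c,n,round(r['confidence'],2),np.array(r['location']),X,s['tcp_rot'].T@(X-s['ee_pos']))
E
```

```text
time_s: 7.52
ee_pos: [0.4108, -0.218, 0.2138]
tcp_rot: [[0.996, 0.004, 0.088], [-0.088, -0.002, 0.996], [0.004, -1.0, -0.002]]
wrist_force: [0.2, -1.2, -4.3]
gripper_width: 0.0103
[ 0.4108 -0.218   0.2138] [ 0.2412 -1.2262 -4.325 ] 0.010296387340855445
[-1.1544 -0.739   6.0804]
wrist wrench_socket 0.95 [318.9 410.7] [ 0.4044 -0.2723  0.2107] [-0.0016  0.0032 -0.0547]
wrist wrench_neck 0.8 [315.6 321.1] [ 0.4079 -0.2181  0.2217] [-0.0029 -0.0079 -0.0004]
top wrench_socket 0.38 [180.  220.7] [0.4161 0.2683 0.2107] [-0.0376  0.0022  0.4849]
top wrench_neck 0.59 [473.3 221.2] [ 0.4124 -0.2204  0.2217] [ 0.0018 -0.0079 -0.0022]
top wrench_sleeve 0.55 [402.3 212.9] [ 0.4265 -0.1038  0.2217] [ 0.0056 -0.0081  0.1151]
top screw_seat 0.51 [263.2 214.1] [0.4499 0.1473 0.072 ] [0.0062 0.1412 0.3675]
top press 0.65 [269.9 221.3] [0.4461 0.1426 0.    ] [0.0025 0.2132 0.3626]
```

View pics/wrist5.png

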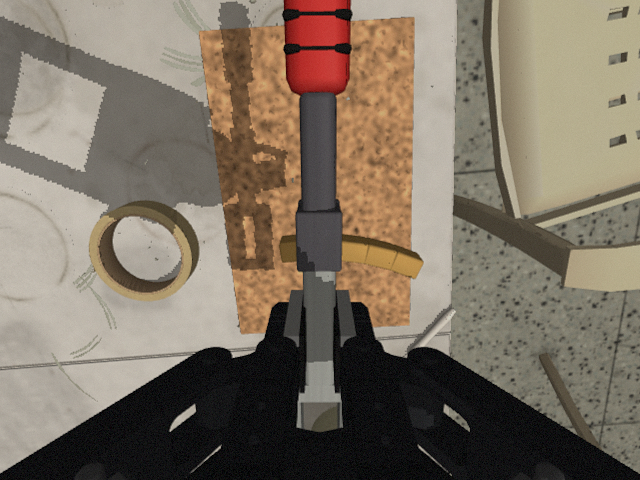

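The wrench is held straight, with no slip against the previous picture. The slot is 54 mm behind the TCP. Next I carry it to a viewing place near the press.

```bash
python3 -m inch '[[-0.1,-0.1,0.3,0,0,0,1],[-0.15,-0.1,0.7,0,0,0,1],[-0.15,-0.1,0.8,0,0,0,1],[-0.15,-0.1,0.9,0,0,0,1],[-0.15,-0.1,0.9,0,0,0,1],[-0.15,-0.1,0.9,0,0,0,1],[-0.15,-0.1,0.8,0,0,0,1],[-0.1,0,0.5,0,0,0,1],[0,0,0.3,0,0,0,1],[0,0,0,0,0,0,1],[0,0,0,0,0,0,1]]'
python3 - <<'E'
from h import *
np.set_printoptions(precision=4,suppress=True)
s=env.read_state();print(s['ee_pos'],s['joints'],s['gripper_width'])
for c in ['wrist','top']:
    p=cam(c,c+'6.png')
    for n,z in dict(screw_seat=0.072,press=0).items():
        for r in env.place_of(p,n)[:1]:
            X=onz(p,r['location'],z)
            print(c,n,round(r['confidence'],2),np.array(r['location']),X)
E
```

```text
time_s: 9.5
ee_pos: [0.3822, 0.0905, 0.2468]
tcp_rot: [[0.996, -0.0, 0.088], [-0.088, -0.0, 0.996], [-0.0, -1.0, -0.0]]
wrist_force: [0.4, -0.0, -5.0]
gripper_width: 0.0102
[0.3822 0.0905 0.2468] [ 11.6053   2.6931 119.9981  -0.0199  57.3291  16.6685] 0.010195259751817672
wrist screw_seat 0.57 [395.  143.6] [0.4469 0.1408 0.072 ]
wrist press 0.58 [380.4 136.2] [0.4462 0.1429 0.    ]
top screw_seat 0.63 [314.8 238.8] [0.4002 0.0445 0.072 ]
```

View pics/wrist6.png

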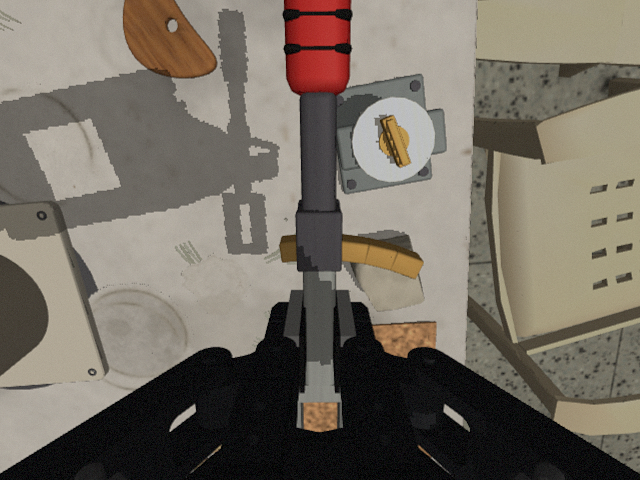

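The wrist view shows the white seat disc centred at about (394,139) with the brass head on it. I'll fit both precisely.

```bash
python3 - <<'E'
from h import *
np.set_printoptions(precision=4,suppress=True)
p=cam('wrist'); im=p['pixels']
crop=im[90:190,345:445]; cv2.imwrite('pics/crop6.png',cv2.resize(crop,None,fx=6,fy=6,interpolation=cv2.INTER_CUBIC)[:,:,::-1])
hsv=cv2.cvtColor(im,cv2.COLOR_RGB2HSV)
roi=np.zeros(im.shape[:2],bool);roi[95:187,350:440]=1
w=(hsv[...,2]>165)&(hsv[...,1]<30)&roi
c,_=cv2.findContours(w.astype(np.uint8),cv2.RETR_EXTERNAL,cv2.CHAIN_APPROX_NONE)
c=max(c,key=cv2.contourArea)
h=cv2.convexHull(c)
pts=np.array([onz(p,q,.072)[:2] for q in c[:,0,:].astype(float)])
A=np.c_[2*pts,np.ones(len(pts))];x=np.linalg.lstsq(A,(pts**2).sum(1),rcond=None)[0]
r=np.hypot(*(pts-x[:2]).T);print('disc',x[:2],np.median(r),np.percentile(r,[5,50,95]))
b=(hsv[...,0]>10)&(hsv[...,0]<32)&(hsv[...,1]>100)&roi
ys,xs=np.nonzero(b);print(len(xs),xs.min(),xs.max(),ys.min(),ys.max())
br=b&(hsv[...,2]>150);print(br.sum())
E
```

```text
disc [0.4494 0.1391] 0.03492614644625041 [0.0274 0.0349 0.0439]
1049 379 409 116 166
629
```

View pics/crop6.png

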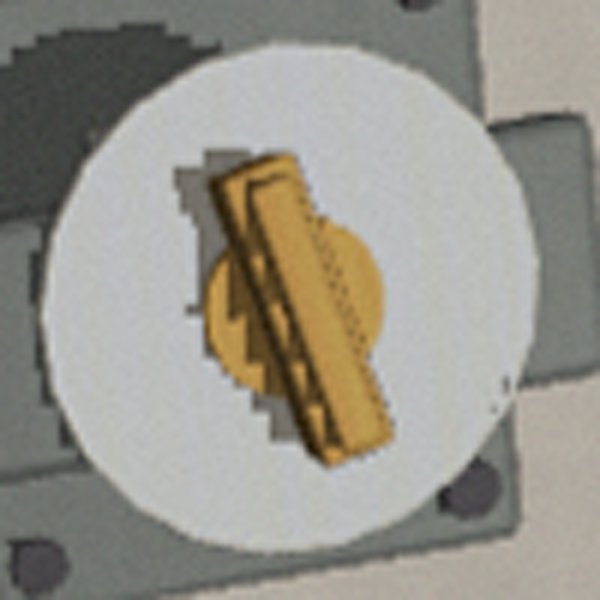

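```bash
python3 - <<'E'
from h import *
np.set_printoptions(precision=4,suppress=True)
p=cam('wrist'); im=p['pixels']
f=lambda a:(345+(a[0]+.5)/6-.5,90+(a[1]+.5)/6-.5)
O=[onz(p,f(a),.072) for a in [(42,300),(538,290),(295,42),(285,552)]];print(O,np.linalg.norm(O[0]-O[1]),np.linalg.norm(O[2]-O[3]))
a,b=onz(p,f((295,155)),.087),onz(p,f((392,437)),.087)
d=a-b;print('right edge',np.degrees(np.arctan2(d[1],d[0])),np.linalg.norm(d))
a,b=onz(p,f((250,185)),.092),onz(p,f((343,455)),.092)
d=a-b;print('ridge left',np.degrees(np.arctan2(d[1],d[0])),np.linalg.norm(d))
# box fit overlay by search: maximize brass coverage
hsv=cv2.cvtColor(im,cv2.COLOR_RGB2HSV)
roi=np.zeros(im.shape[:2],bool);roi[95:187,350:440]=1
B=((hsv[...,0]>8)&(hsv[...,0]<32)&(hsv[...,1]>90)&roi)
S=8
Bu=cv2.resize(B[90:190,345:445].astype(np.uint8),None,fx=S,fy=S,interpolation=cv2.INTER_NEAREST)
def mask(cx,cy,th):
    R=np.array([[np.cos(th),-np.sin(th)],[np.sin(th),np.cos(th)]])
    m=np.zeros_like(Bu)
    def hull(pts):
        q=(proj(p,pts)-[345,90]+.5)*S-.5
        cv2.fillConvexPoly(m,cv2.convexHull(q.astype(np.float32)).astype(np.int32),1)
    box=lambda L,W,z0,z1:[(*(R@[sx*L/2,sy*W/2]+[cx,cy]),z) for sx in(-1,1) for sy in(-1,1) for z in(z0,z1)]
    hull(box(.04,.01,.074,.087));hull(box(.036,.006,.087,.092))
    a=np.linspace(0,2*np.pi,40)
    hull([(cx+rr*np.cos(t),cy+rr*np.sin(t),.074) for t in a for rr in[RD]])
    return m
from scipy.optimize import minimize
best=None
for RD in (.011,.0125):
  g=lambda v:-((mask(.45+v[0]/100,.14+v[1]/100,np.radians(100+v[2]*10))&Bu).sum()/(mask(.45+v[0]/100,.14+v[1]/100,np.radians(100+v[2]*10))|Bu).sum())
  r=minimize(g,[0,0,0],method='Nelder-Mead',options=dict(initial_simplex=[[0,0,0],[.5,0,0],[0,.5,0],[0,0,1]]))
  print(RD,-r.fun,.45+r.x[0]/100,.14+r.x[1]/100,100+r.x[2]*10)
E
```

```text
[array([0.4121, 0.1472, 0.072 ]), array([0.4789, 0.1426, 0.072 ]), array([0.4472, 0.177 , 0.072 ]), array([0.4438, 0.11  , 0.072 ])] 0.06695316196966059 0.06701738269863321
right edge 107.7506678212448 0.03823255173162612
ridge left 107.41216247440401 0.03613497658387445
0.011 0.8937553342816501 0.4453840581507685 0.1434375432487914 109.20004697021977
0.0125 0.929564882768478 0.4454228857654828 0.14330650386533852 108.79812110827925
```

```bash
python3 - <<'E'
from h import *
np.set_printoptions(precision=4,suppress=True)
s=env.read_state();p=cam('wrist');R=s['tcp_rot'];t=s['ee_pos']
for z in (0,.05,.1,.14):
    print('tool z',z,proj(p,t+R@[0,-.0189,z]))
im=p['pixels'].astype(float)
for r in (100,130,160,190,280): print(r,im[r,290:346:2].mean(1).astype(int))
q=cam('top')
t0=cv2.imread('pics/top0.png')[:,:,::-1]
c=t0[190:240,240:300];cv2.imwrite('pics/ctop0.png',cv2.resize(c,None,fx=10,fy=10,interpolation=cv2.INTER_CUBIC)[:,:,::-1])
c=t0[215:265,430:490];cv2.imwrite('pics/ctop0w.png',cv2.resize(c,None,fx=10,fy=10,interpolation=cv2.INTER_CUBIC)[:,:,::-1])
print(proj(q,[(.4109,-.2179,.026),(.4061,-.272,.026),(.4455,.1434,.072),(.4475,.1434,.072)]))
E
```

```text
tool z 0 [[323.1477 335.5139]]
tool z 0.05 [[323.6341 203.9562]]
tool z 0.1 [[324.2552  35.9438]]
tool z 0.14 [[ 324.8914 -136.1654]]
100 [168 171 168 164 158  22  51  51  55  70  63  63  66  65  68  74  74  74
  76  74  65  60  50  47  70  77  74 106]
130 [167 165 170 172 173  51  48  52  57  64  67  65  68  64  70  73  72  74
  74  71  66  61  54  52  97 102 109 106]
160 [171 171 168 169 167 156  41  49  59  63  66  67  62  64  67  70  68  68
  71  75  66  61  49  70  60  51  97 111]
190 [170 170 168 169 165 159  32  48  54  63  67  69  72  65  63  72  67  71
  71  68  69  61  31 121 169 158  91  78]
280 [162 166 167 159 158 160 145  68  72  78  77  75  73  76  71 133 133 137
 122 125 126 128 110 147 163 164 165 172]
[[441.8173 235.8108]
 [468.0819 238.0579]
 [265.1177 216.2555]
 [265.1315 215.263 ]]
```

View pics/ctop0.png

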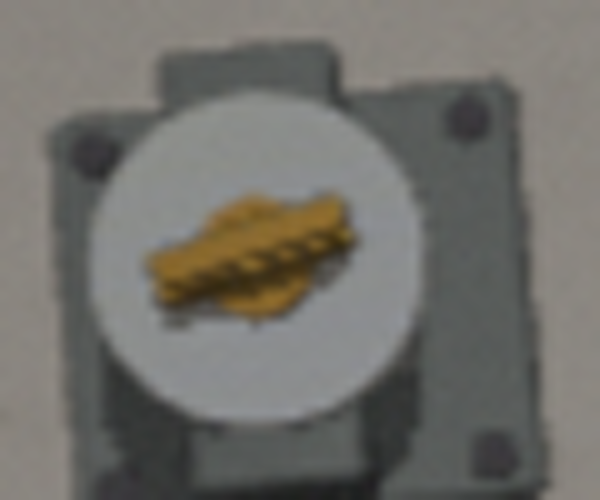

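View pics/ctop0w.png

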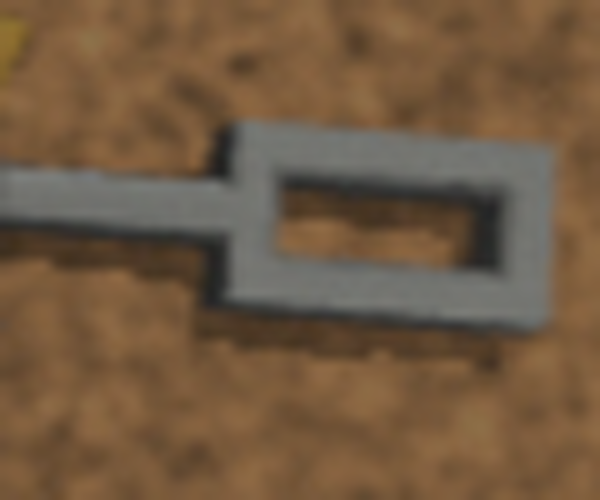

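Wrist and top views now agree on the seat at about (0.4475, 0.1434) and a screw direction of about 108°. The wrist camera has a bias of about 2 mm in x, seen on the gripped neck. I turn and move above the screw.

```bash
python3 -m inch '[[0,0,0,0,-0.7,0,1],[0,0,0,0,-0.8,0,1],[0,0,0,0,-0.8,0,1],[0,0,0,0,-0.42,0,1],[0,0,0,0,0,0,1]]'
python3 - <<'E'
from h import *
np.set_printoptions(precision=4,suppress=True)
s=env.read_state();R=s['tcp_rot'];print(R,np.degrees(np.arctan2(R[1,2],R[0,2])))
zz=R[:2,2]
T=np.r_[np.array([.4475,.1434])+.055*zz,.13];print(T,R.T@(T-s['ee_pos'])/.05)
E
```

```text
time_s: 10.62
ee_pos: [0.3822, 0.091, 0.2468]
tcp_rot: [[0.949, -0.0, -0.314], [0.314, -0.0, 0.949], [-0.0, -1.0, 0.0]]
wrist_force: [-0.4, -1.1, -5.1]
gripper_width: 0.0099
[[ 0.9494 -0.0001 -0.314 ]
 [ 0.314  -0.      0.9494]
 [-0.0001 -1.      0.    ]] 108.3015647396018
[0.4302 0.1956 0.13  ] [1.5685 2.336  1.6846]
```

```bash
python3 -m inch '[[0.3,0.3,0.3,0,0,0,1],[0.4,0.5,0.4,0,0,0,1],[0.4,0.6,0.4,0,0,0,1],[0.3,0.6,0.4,0,0,0,1],[0.17,0.34,0.18,0,0,0,1],[0,0,0,0,0,0,1],[0,0,0,0,0,0,1]]'
python3 - <<'E'
from h import *
np.set_printoptions(precision=4,suppress=True)
s=env.read_state();R=s['tcp_rot'];print(s['ee_pos'],R,s['joints'])
for c in ['wrist','top','scene']:
    p=cam(c,c+'7.png')
    im=cv2.imread('pics/'+c+'7.png')
    a,b={'wrist':((260,360),(100,120)),'top':((235,165),(120,100)),'scene':((220,200),(120,100))}[c]
    cv2.imwrite('pics/c'+c+'7.png',cv2.resize(im[a[1]:a[1]+b[1],a[0]:a[0]+b[0]],None,fx=5,fy=5,interpolation=cv2.INTER_CUBIC))
E
```

```text
time_s: 11.5
ee_pos: [0.4304, 0.1952, 0.1303]
tcp_rot: [[0.949, 0.0, -0.314], [0.314, -0.0, 0.949], [0.0, -1.0, -0.0]]
wrist_force: [-0.0, -0.2, -4.2]
gripper_width: 0.0099
[0.4304 0.1952 0.1303] [[ 0.9494  0.0001 -0.314 ]
 [ 0.314  -0.      0.9494]
 [ 0.0001 -1.     -0.0001]] [ 22.9563  20.6953 116.3884  -0.0075  42.911    4.6623]
```

View pics/wrist7.png

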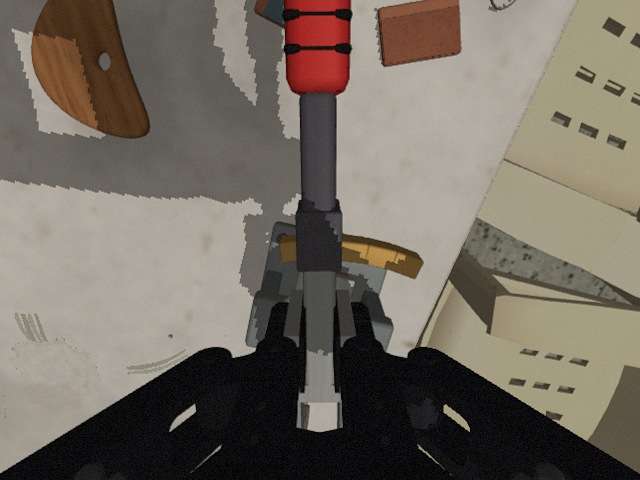

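View pics/ctop7.png

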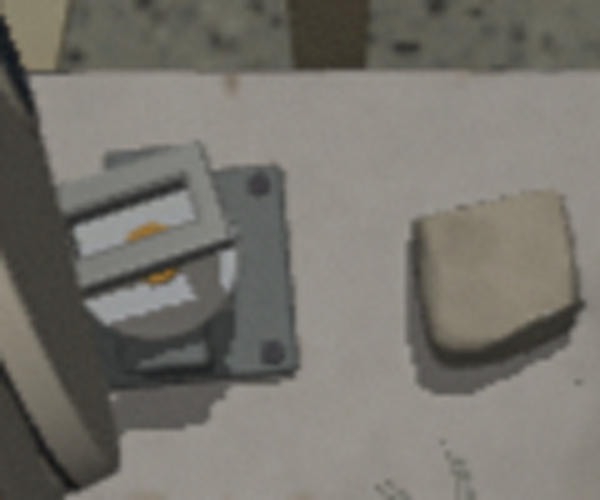

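View pics/cscene7.png

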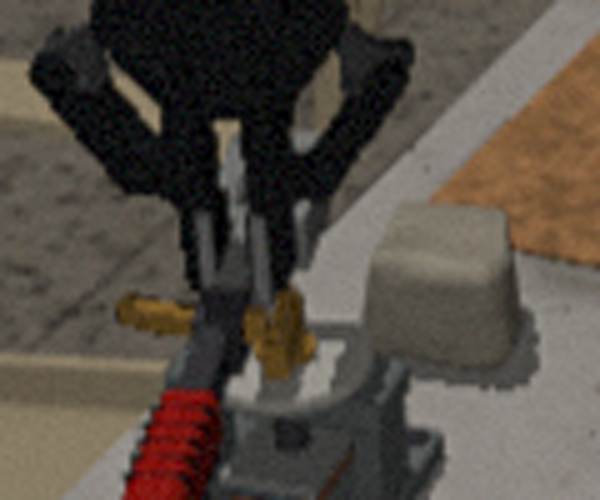

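```bash
cat >> h.py <<'E'
def overlay(p,fn,a,b,f=6,S=(.4475,.1434),ang=108.3,off=.055):
    s=env.read_state();R=s['tcp_rot'];t=s['ee_pos']
    im=p['pixels'][a[1]:a[1]+b[1],a[0]:a[0]+b[0],::-1]
    im=cv2.resize(im,None,fx=f,fy=f,interpolation=cv2.INTER_CUBIC)
    dr=lambda P,c:cv2.polylines(im,[np.round((proj(p,P)-a+.5)*f-.5).astype(np.int32)],True,c,1)
    rect=lambda L,W:np.array([(L/2,W/2),(L/2,-W/2),(-L/2,-W/2),(-L/2,W/2)])
    for L,W in((.046,.016),(.066,.038)):
        dr([t+R@[w,-.0189,l-off] for l,w in rect(L,W)],(0,0,255))
    th=np.radians(ang);Q=np.array([[np.cos(th),-np.sin(th)],[np.sin(th),np.cos(th)]])
    dr([(*(Q@v+S),.092) for v in rect(.036,.006)],(0,255,0))
    dr([(*(Q@v+S),.087) for v in rect(.04,.01)],(0,255,0))
    dr([(S[0]+.034*np.cos(u),S[1]+.034*np.sin(u),.072) for u in np.linspace(0,6.28,50)],(255,255,0))
    cv2.imwrite('pics/'+fn,im)
E
python3 - <<'E'
from h import *
overlay(cam('top'),'ov_top7.png',(235,180),(70,70),8)
overlay(cam('scene'),'ov_sc7.png',(230,220),(90,80),8)
E
```

```text
(no output)
```

View pics/ov_top7.png

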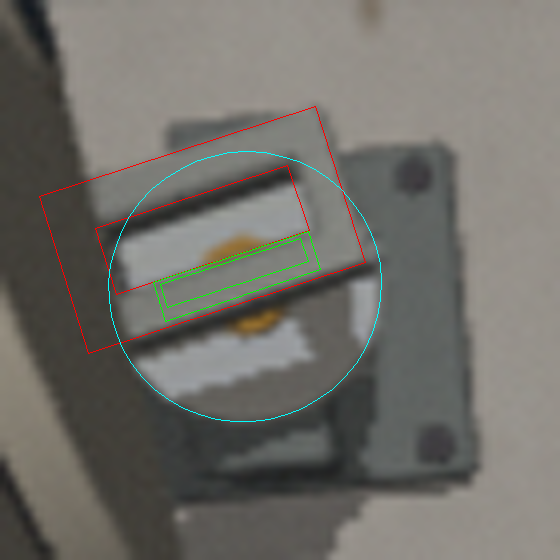

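View pics/ov_sc7.png

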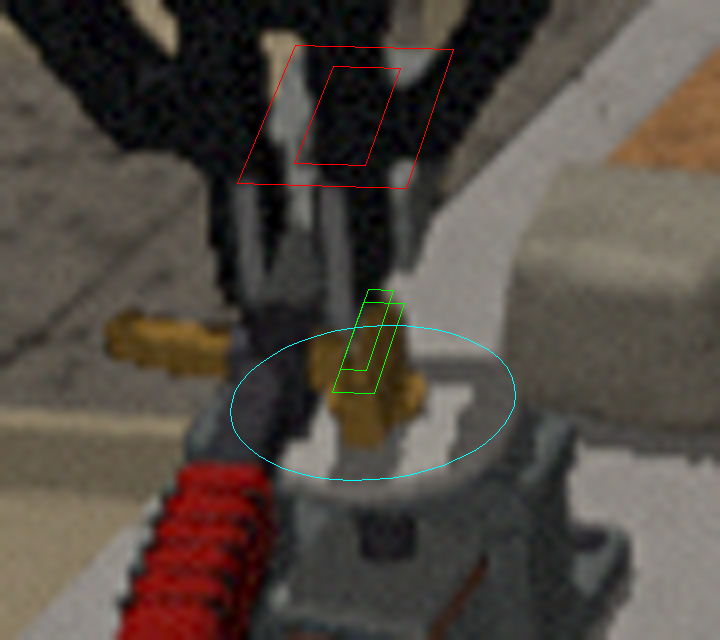

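The overlay in the top view puts the seat where predicted and the slot about 1–2 mm nearer the robot's right. I correct by 1.5 mm along the tool's z axis and go down part way to feel.

```bash
python3 -m inch '[[0,0.3,0.03,0,0,0,1],[0,0.25,0,0,0,0,1],[0,0.1,0,0,0,0,1],[0,0.1,0,0,0,0,1],[0,0.06,0,0,0,0,1],[0,0.04,0,0,0,0,1],[0,0,0,0,0,0,1]]'
python3 - <<'E'
from h import *
overlay(cam('top'),'ov_top8.png',(235,180),(70,70),8,off=.056)
print(env.read_state()['ee_pos'],env.read_state()['torque'])
E
```

```text
time_s: 12.62
ee_pos: [0.4299, 0.1969, 0.0873]
tcp_rot: [[0.949, 0.0, -0.315], [0.315, 0.0, 0.949], [0.0, -1.0, 0.0]]
wrist_force: [0.5, 0.8, -3.9]
gripper_width: 0.01
[0.42999186 0.19692668 0.08744484] [ 0.12089738  0.02780541 -0.02267402]
```

View pics/ov_top8.png

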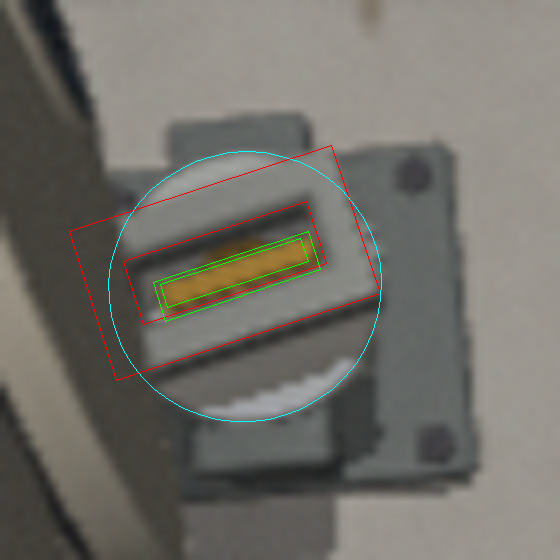

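The brass head stands inside the slot and there is no contact force. I keep lowering.

```bash
python3 -m inch '[[0,0.07,0,0,0,0,1],[0,0.07,0,0,0,0,1],[0,0.06,0,0,0,0,1],[0,0.04,0,0,0,0,1],[0,0,0,0,0,0,1]]'
```

```text
time_s: 13.3
ee_pos: [0.4298, 0.1969, 0.0753]
tcp_rot: [[0.949, -0.0, -0.315], [0.315, -0.0, 0.949], [-0.0, -1.0, -0.0]]
wrist_force: [-0.4, -0.3, -3.3]
gripper_width: 0.0101
```

```bash
python3 -m inch '[[0,0.03,0,0,0,0,1],[0,0,0,0,0,0,1],[0,0,0,0,0,0,1]]'
```

```text
time_s: 13.68
ee_pos: [0.4299, 0.197, 0.0749]
tcp_rot: [[0.949, 0.0, -0.315], [0.315, 0.0, 0.949], [0.0, -1.0, 0.0]]
wrist_force: [-4.9, -0.2, 13.3]
gripper_width: 0.0102
```

It is seated: +13 N up and the TCP no longer drops. I release, and then look.

```bash
python3 -m inch '[[0,0,0,0,0,0,0.5],[0,0,0,0,0,0,-0.2],[0,0,0,0,0,0,-0.5],[0,0,0,0,0,0,-0.5],[0,0,0,0,0,0,-0.5]]'
python3 - <<'E'
from h import *
overlay(cam('top'),'ov_top9.png',(235,180),(70,70),8,off=.056)
cam('wrist','wrist9.png')
E
```

```text
time_s: 14.3
ee_pos: [0.4299, 0.1969, 0.0738]
tcp_rot: [[0.949, -0.0, -0.315], [0.315, -0.0, 0.949], [-0.0, -1.0, 0.0]]
wrist_force: [-0.1, -0.0, -0.3]
gripper_width: 0.0641
```

View pics/ov_top9.png

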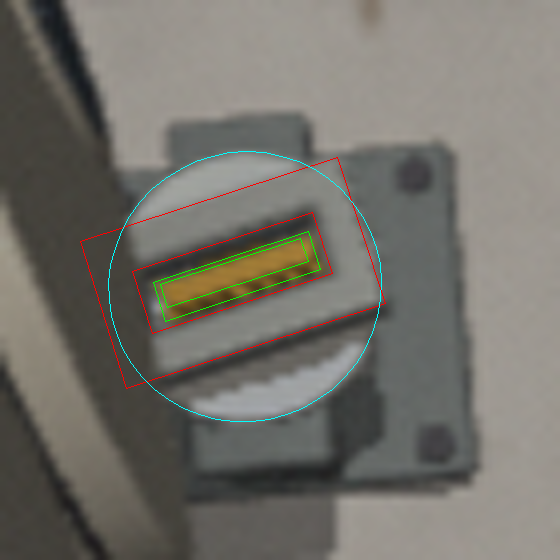

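View pics/wrist9.png

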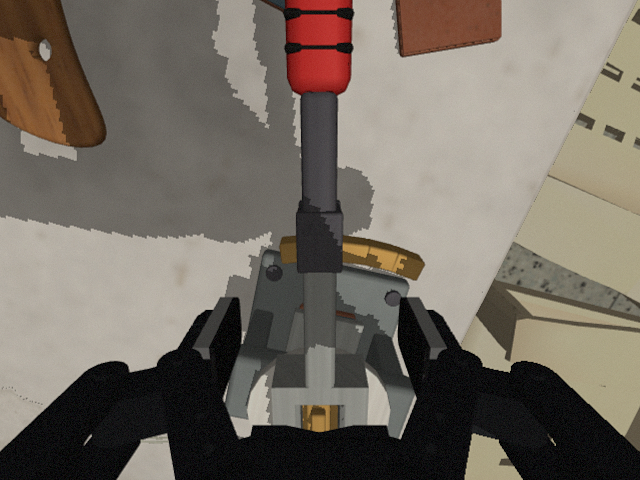

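Both pictures show the slot fully down round the head, and the fingers are clear of the neck. Next I go up and over to the sleeve.

```bash
python3 -m inch '[[0,-0.3,0,0,0,0,-0.8],[0,-0.6,0,0,0,0,-1],[0,-0.2,0.3,0,0,0,-1],[0,0,0.7,0,0,0,-1],[0,0,0.7,0,0,0,-1],[0,0,0.58,0,0,0,-1],[0,0,0,0,0,0,-1]]' 20
python3 - <<'E'
from h import *
np.set_printoptions(precision=4,suppress=True)
s=env.read_state();R=s['tcp_rot'];print(s['ee_pos'],s['wrist_force'])
for c in ['wrist','top']:
    p=cam(c,c+'10.png')
    for n,z in dict(wrench_sleeve=.083,wrench_neck=.083,wrench_socket=.072,).items():
        for r in env.place_of(p,n)[:1]:
            X=onz(p,r['location'],z)
            print(c,n,round(r['confidence'],2),np.array(r['location']),X,R.T@(X-s['ee_pos']))
E
```

```text
time_s: 15.28
ee_pos: [0.3932, 0.3072, 0.129]
tcp_rot: [[0.948, 0.0, -0.317], [0.317, 0.001, 0.948], [0.001, -1.0, 0.0]]
wrist_force: [-0.3, 0.0, 0.4]
gripper_width: 0.0853
[0.3932 0.3072 0.129 ] [-0.3052  0.0232  0.4178]
wrist wrench_sleeve 0.81 [316.4 275.6] [0.3917 0.3027 0.083 ] [-0.0029  0.046  -0.0037]
wrist wrench_neck 0.77 [317.3 439.5] [0.4275 0.1967 0.083 ] [-0.0026  0.0459 -0.1156]
top wrench_sleeve 0.77 [180.9 241.3] [0.3946 0.3063 0.083 ] [ 0.001   0.046  -0.0013]
top wrench_neck 0.84 [234.6 223.3] [0.4299 0.2017 0.083 ] [ 0.0013  0.0459 -0.1116]
top wrench_socket 0.59 [263.8 214.1] [0.4499 0.1461 0.072 ] [ 0.0025  0.0569 -0.1707]
```

View pics/wrist10.png

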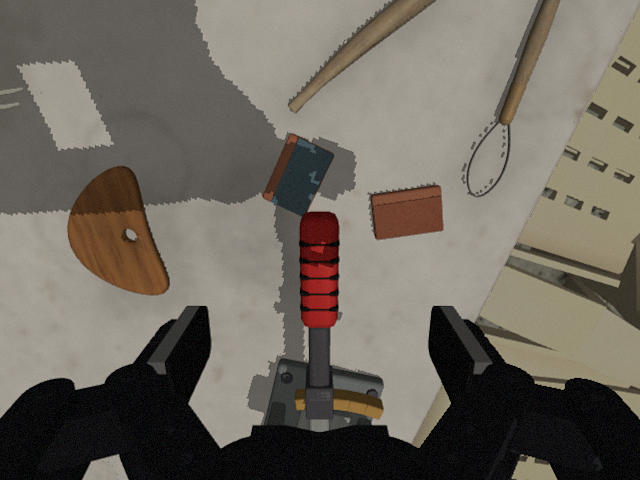

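View pics/top10.png

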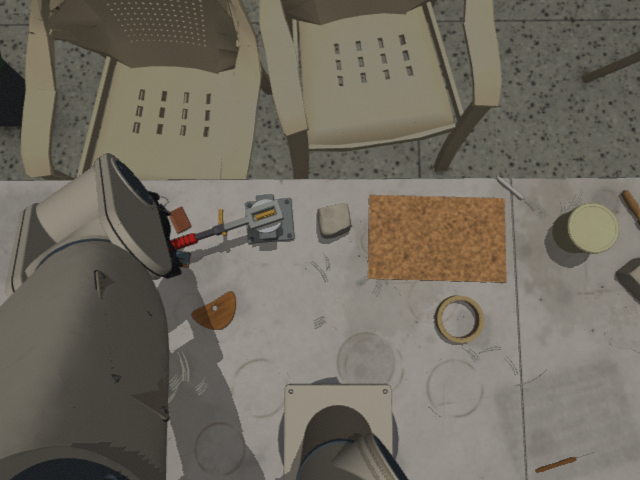

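The open fingers straddle the sleeve at (319,275). I lower them and close to a loose fit of about 23 mm round the 20 mm sleeve.

```bash
python3 -m inch '[[0,0.5,-0.03,0,0,0,-1],[0,0.5,0,0,0,0,-1],[0,0.27,0,0,0,0,-0.5],[0,0,0,0,0,0,0.3],[0,0,0,0,0,0,0.45],[0,0,0,0,0,0,0.45],[0,0,0,0,0,0,0.45]]' 20
python3 - <<'E'
from h import *
s=env.read_state();print(s['ee_pos'],s['wrist_force'],s['torque'])
cam('wrist','wrist11.png')
E
```

```text
time_s: 16.55
ee_pos: [0.3948, 0.3039, 0.0659]
tcp_rot: [[0.949, 0.001, -0.315], [0.315, 0.001, 0.949], [0.001, -1.0, 0.0]]
wrist_force: [-0.2, -0.3, -0.2]
gripper_width: 0.0234
[0.39482191 0.30393404 0.06590451] [-0.24751685 -0.32158899 -0.22141217] [ 0.06344955  0.00386722 -0.05072032]
```

View pics/wrist11.png

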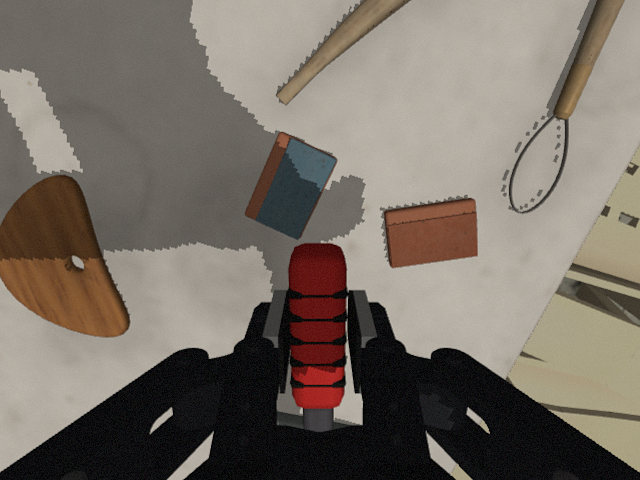

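The sleeve sits loosely between the pads, the opening reads 23 mm and the force is zero. I start the turn: about +0.25 rad on a 169 mm arc.

```bash
python3 -m inch '[[0.17,0,-0.004,0,0.333,0,0.45],[0.17,0,-0.004,0,0.333,0,0.45],[0.17,0,-0.004,0,0.333,0,0.45],[0.17,0,-0.004,0,0.333,0,0.45],[0.17,0,-0.004,0,0.333,0,0.45],[0,0,0,0,0,0,0.45]]'
cat > st.py <<'E'
from h import *
import sys
np.set_printoptions(precision=4,suppress=True)
F=[];T=[]
s=env.read_state();R=s['tcp_rot'];S=np.array([.4475,.1434])
d=s['ee_pos'][:2]-S
print('pos ang',np.degrees(np.arctan2(d[1],d[0])),'r',np.hypot(*d),'tool ang',np.degrees(np.arctan2(R[1,2],R[0,2])),'z',s['ee_pos'][2])
f=s['wrist_force'];print('F tool',R.T@f,'torque tool',R.T@s['torque'])
p=cam('top')
fn='pics/t_%s.png'%sys.argv[1]
cv2.imwrite(fn,cv2.resize(p['pixels'][170:270,155:300,::-1],None,fx=5,fy=5,interpolation=cv2.INTER_CUBIC))
E
python3 st.py a
```

```text
time_s: 17.35
ee_pos: [0.4365, 0.3121, 0.0655]
tcp_rot: [[0.998, 0.0, -0.07], [0.07, 0.0, 0.998], [0.001, -1.0, 0.0]]
wrist_force: [0.1, -0.2, 0.3]
gripper_width: 0.0235
pos ang 93.7235955514683 r 0.16902625585902012 tool ang 94.03251655329942 z 0.06549925023953311
F tool [ 0.122  -0.2514 -0.1996] torque tool [-0.0428  0.0545  0.0024]
```

View pics/t_a.png

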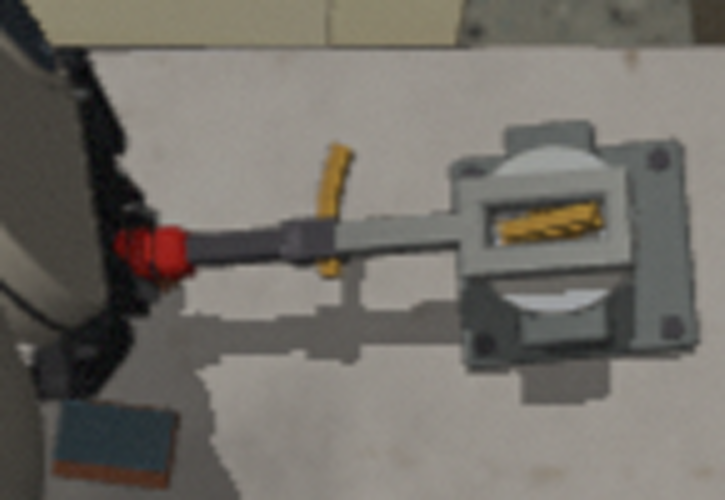

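The wrench is at 94° and still straight; the screw follows with its play taken up. I go on in smaller portions.

```bash
python3 -m inch '[[0.17,0,-0.004,0,0.333,0,0.45],[0.17,0,-0.004,0,0.333,0,0.45],[0,0,0,0,0,0,0.45]]'; python3 st.py b
```

```text
time_s: 17.77
ee_pos: [0.4531, 0.3123, 0.0654]
tcp_rot: [[1.0, 0.0, 0.029], [-0.029, 0.0, 1.0], [0.0, -1.0, 0.0]]
wrist_force: [0.8, -0.0, 0.2]
gripper_width: 0.0234
pos ang 88.10151981839009 r 0.1689571839678857 tool ang 88.35724569354099 z 0.06535744259653357
F tool [ 0.7586 -0.1794 -0.0249] torque tool [-0.0254 -0.0004  0.0269]
```

```bash
python3 -m inch '[[0.1,0,-0.0015,0,0.2,0,0.45],[0.1,0,-0.0015,0,0.2,0,0.45],[0,0,0,0,0,0,0.45]]'; python3 st.py c;  python3 -m inch '[[0.1,0,-0.0015,0,0.2,0,0.45],[0,0,0,0,0,0,0.45]]'; python3 st.py d
```

```text
time_s: 18.2
ee_pos: [0.4636, 0.3118, 0.0653]
tcp_rot: [[0.996, 0.0, 0.09], [-0.09, 0.0, 0.996], [0.0, -1.0, 0.0]]
wrist_force: [-0.1, 0.7, 0.5]
gripper_width: 0.0234
pos ang 84.55080410851558 r 0.16913276283839185 tool ang 84.82687844577448 z 0.0653464939962724
F tool [-0.1446 -0.5276  0.6719] torque tool [-0.0639 -0.0086  0.0016]
time_s: 18.5
ee_pos: [0.4685, 0.3112, 0.0654]
tcp_rot: [[0.993, 0.0, 0.12], [-0.12, 0.0, 0.993], [0.0, -1.0, 0.0]]
wrist_force: [-0.6, -0.0, 1.4]
gripper_width: 0.0235
pos ang 82.8665509941069 r 0.16914347971283733 tool ang 83.10133500819175 z 0.06536350162556603
F tool [-0.6019 -1.3691 -0.0864] torque tool [-0.0112  0.0036  0.1309]
```

View pics/t_d.png

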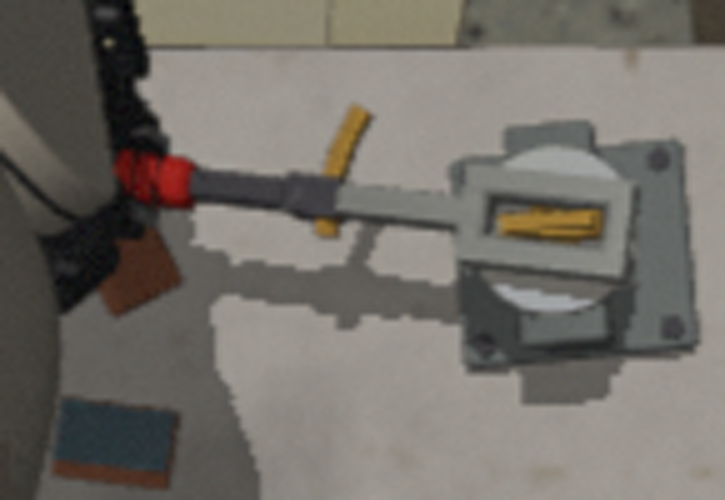

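The wrench is at 83° and the screw at about 91°, still turning easily; the arm joint is straight. I continue.

```bash
for i in 1; do python3 -m inch '[[0.1,0,-0.0015,0,0.2,0,0.45],[0,0,0,0,0,0,0.45]]'; done; python3 st.py e;  python3 -m inch '[[0.1,0,-0.0015,0,0.2,0,0.45],[0,0,0,0,0,0,0.45]]'; python3 st.py f
```

```text
time_s: 18.8
ee_pos: [0.4735, 0.3106, 0.0654]
tcp_rot: [[0.989, 0.0, 0.15], [-0.15, 0.0, 0.989], [0.0, -1.0, 0.0]]
wrist_force: [-0.3, 0.2, -0.0]
gripper_width: 0.0233
pos ang 81.17596773631786 r 0.16917094409212355 tool ang 81.38345158418474 z 0.06535312967787646
F tool [-0.3767  0.0174  0.1542] torque tool [0.035  0.0089 0.0618]
time_s: 19.1
ee_pos: [0.4781, 0.3096, 0.0653]
tcp_rot: [[0.984, -0.0, 0.179], [-0.179, -0.0, 0.984], [-0.0, -1.0, -0.0]]
wrist_force: [-0.8, 0.3, 0.6]
gripper_width: 0.0237
pos ang 79.56959436406653 r 0.1690217312618852 tool ang 79.66110856005771 z 0.06527650153502665
F tool [-0.8659 -0.6053  0.1883] torque tool [-0.0431  0.0128  0.1467]
```

```bash
python3 -m inch '[[0.1,0,-0.0015,0,0.2,0,0.45],[0,0,0,0,0,0,0.45]]';  python3 st.py g;  python3 -m inch '[[0.1,0,-0.0015,0,0.2,0,0.45],[0,0,0,0,0,0,0.45]]'; python3 st.py h
```

```text
time_s: 19.4
ee_pos: [0.4827, 0.3087, 0.0652]
tcp_rot: [[0.978, -0.001, 0.209], [-0.209, -0.0, 0.978], [-0.001, -1.0, -0.0]]
wrist_force: [-4.0, 1.4, 1.1]
gripper_width: 0.0233
pos ang 77.98786141700539 r 0.16895914827355182 tool ang 77.94353403933428 z 0.06521385030173417
F tool [-4.1724 -1.1269  0.5022] torque tool [ 0.0192 -0.0212  0.5615]
time_s: 19.7
ee_pos: [0.4877, 0.3075, 0.0652]
tcp_rot: [[0.971, -0.0, 0.238], [-0.238, -0.0, 0.971], [-0.0, -1.0, -0.0]]
wrist_force: [-4.6, 1.0, 0.1]
gripper_width: 0.0236
pos ang 76.23279267083235 r 0.1689073225362841 tool ang 76.25540790757236 z 0.06519767094342793
F tool [-4.6757 -0.0827 -0.0769] torque tool [ 0.0482 -0.0198  0.474 ]
```

View pics/t_h.png

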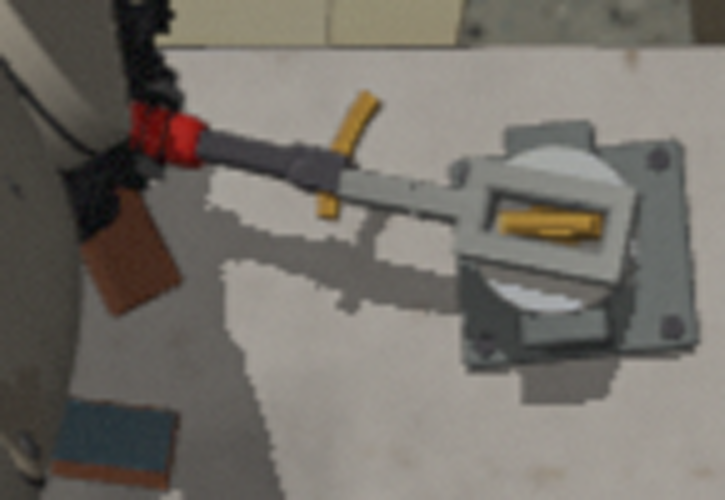

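The force has risen to 4–4.7 N, so the screw is tight and the wrench is just yielding, with an estimated break of 0.02–0.06 rad. I add small steps and watch for the drop in force.

```bash
python3 -m inch '[[0.1,0,-0.0015,0,0.2,0,0.45],[0,0,0,0,0,0,0.45]]';  python3 st.py i;  python3 -m inch '[[0.08,0,-0.0015,0,0.16,0,0.45],[0,0,0,0,0,0,0.45]]'; python3 st.py j
```

```text
time_s: 20.0
ee_pos: [0.4928, 0.3062, 0.0653]
tcp_rot: [[0.964, 0.0, 0.267], [-0.267, -0.0, 0.964], [0.0, -1.0, -0.0]]
wrist_force: [-3.6, -0.3, 0.5]
gripper_width: 0.0238
pos ang 74.45752147586796 r 0.16898121327659962 tool ang 74.53416722732946 z 0.06528097390363818
F tool [-3.407  -0.5418 -1.2824] torque tool [-0.135   0.025   0.4438]
time_s: 20.3
ee_pos: [0.4967, 0.3051, 0.0653]
tcp_rot: [[0.957, 0.0, 0.29], [-0.29, -0.0, 0.957], [0.0, -1.0, -0.0]]
wrist_force: [-2.2, -0.2, -0.4]
gripper_width: 0.0235
pos ang 73.07614014399634 r 0.16898642739034786 tool ang 73.14531510961136 z 0.06531922514396228
F tool [-2.0086  0.3554 -0.8018] torque tool [-0.2492 -0.0519  0.4387]
```

View pics/t_j.png

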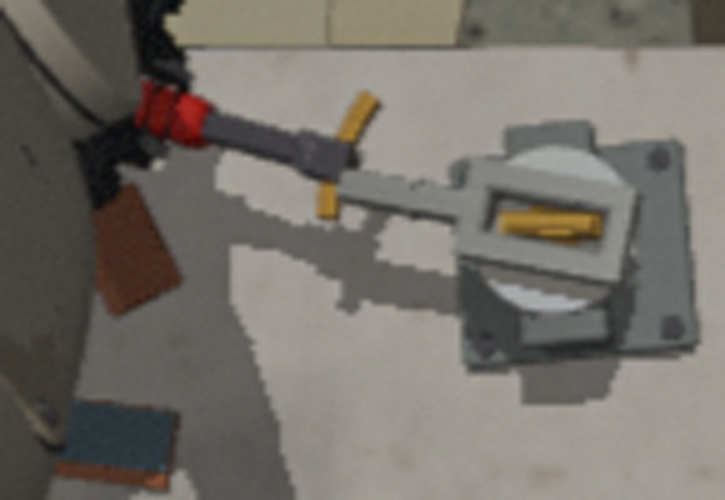

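The force dropped 4.7 → 3.4 → 2.0 N, the head stays put, and the shoe has moved along the quadrant. I measure the break angle from the picture.

```bash
python3 - <<'E'
from h import *
p=cam('top')
c=p['pixels'][170:230,175:290,::-1]
cv2.imwrite('pics/z.png',cv2.resize(c,None,fx=6.9,fy=6.9,interpolation=cv2.INTER_CUBIC))
f=lambda a:(155+(a[0]+.5)/5-.5,170+(a[1]+.5)/5-.5)
def ang(a,b,z=.094):
    A,B=onz(p,f(a),z),onz(p,f(b),z);d=A-B;return np.degrees(np.arctan2(d[1],d[0]))
print('head edges',ang((475,157),(635,187)),ang((462,257),(622,285)))
print('handle',ang((207,128),(318,160)),ang((210,115),(305,137)),ang((205,142),(300,173)))
S=onz(p,f((560,222)),.094);print(S)
A=onz(p,f((195,120)),.094);print(A)
E
```

```text
head edges 79.10549315097253 79.88218470750205
handle 73.67601212867882 76.69297711108173 71.7172514574021
[0.44640058 0.13764342 0.094     ]
[0.48719553 0.28120581 0.094     ]
```

View pics/z.png

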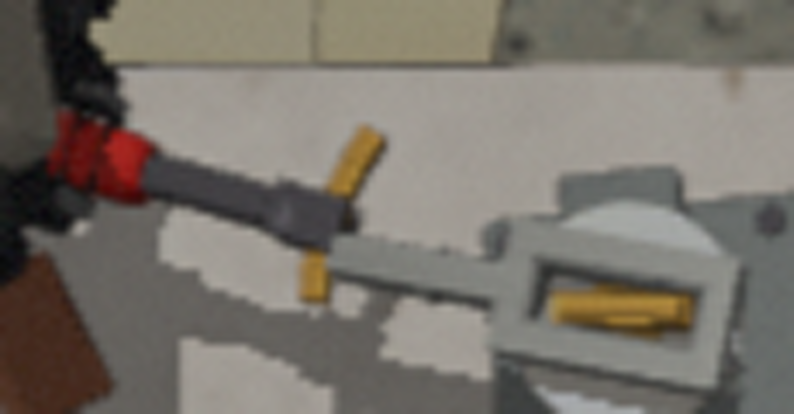

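The head is at about 79.5° and the handle at 73.1°, so the break is about 0.11 rad: clicked, and well below 0.24. I stop here, let go of the sleeve and go up.

```bash
python3 -m inch '[[-0.02,0,0,0,0,0,0.3],[0,0,0,0,0,0,-0.3],[0,0,0,0,0,0,-0.7],[0,0,0,0,0,0,-1],[0,-0.4,0,0,0,0,-1],[0,-0.6,0,0,0,0,-1],[0,-0.4,0,0,0,0,-1],[0,0,0,0,-0.75,0,-1],[0,0,0,0,0,0,-1]]'
python3 - <<'E'
from h import *
np.set_printoptions(precision=4,suppress=True)
s=env.read_state();R=s['tcp_rot'];print(s['ee_pos'],R)
th=np.radians(79.8);T=np.r_[np.array([.447,.1434])+.054*np.array([np.cos(th),np.sin(th)]),.137]
print(T,R.T@(T-s['ee_pos'])/.05)
E
```

```text
time_s: 21.52
ee_pos: [0.4959, 0.3058, 0.1369]
tcp_rot: [[0.983, 0.002, 0.181], [-0.181, 0.001, 0.983], [0.001, -1.0, 0.001]]
wrist_force: [0.0, 0.5, -0.2]
gripper_width: 0.0853
[0.4959 0.3058 0.1369] [[ 0.9835  0.0017  0.1811]
 [-0.1811  0.001   0.9835]
 [ 0.0015 -1.      0.0013]]
[0.4566 0.1965 0.137 ] [-0.3776 -0.0058 -2.2907]
```

```bash
python3 -m inch '[[-0.1,0,-0.5,0,0,0,-1],[-0.1,0,-0.7,0,0,0,-1],[-0.1,0,-0.7,0,0,0,-1],[-0.08,0,-0.4,0,0,0,-1],[0,0,0,0,0,0,-1]]'
python3 - <<'E'
from h import *
np.set_printoptions(precision=4,suppress=True)
s=env.read_state();R=s['tcp_rot'];print(s['ee_pos'],np.degrees(np.arctan2(R[1,2],R[0,2])))
for c in ['wrist','top']:
    p=cam(c,c+'12.png')
    for n,z in dict(wrench_sleeve=.083,wrench_neck=.083,wrench_socket=.072,).items():
        for r in env.place_of(p,n)[:1]:
            X=onz(p,r['location'],z)
            print(c,n,round(r['confidence'],2),np.array(r['location']),X,R.T@(X-s['ee_pos']))
E
```

```text
time_s: 22.15
ee_pos: [0.4558, 0.1951, 0.1356]
tcp_rot: [[0.983, -0.0, 0.183], [-0.183, 0.0, 0.983], [-0.0, -1.0, 0.0]]
wrist_force: [-0.1, 0.6, 0.4]
gripper_width: 0.0857
[0.4558 0.1951 0.1356] 79.46879601436322
wrist wrench_sleeve 0.98 [349.4  24.4] [0.4893 0.3082 0.083 ] [0.0123 0.0526 0.1173]
wrist wrench_neck 0.57 [319.7 261.4] [0.4548 0.1964 0.083 ] [-0.0012  0.0526  0.0011]
wrist wrench_socket 0.68 [320.1 334.7] [0.4453 0.144  0.072 ] [-0.001   0.0636 -0.0521]
top wrench_socket 0.81 [262.5 214.8] [0.4484 0.1487 0.072 ] [ 0.0013  0.0636 -0.047 ]
```

View pics/wrist12.png

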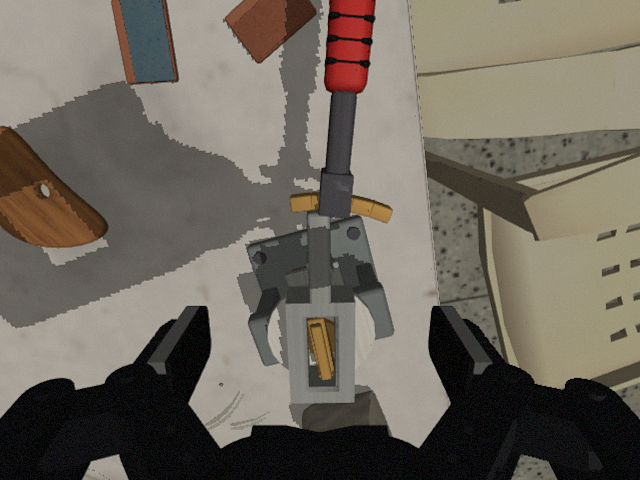

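```bash
python3 - <<'E'
from h import *
np.set_printoptions(precision=4,suppress=True)
s=env.read_state();R=s['tcp_rot'];t=s['ee_pos'];p=cam('wrist')
im=p['pixels'];cv2.imwrite('pics/w12c.png',cv2.resize(im[0:420,260:400,::-1],None,fx=1.4,fy=1.4,interpolation=cv2.INTER_CUBIC))
hsv=cv2.cvtColor(im,cv2.COLOR_RGB2HSV)
P=[]
for r in range(20,80,4):
    m=(((hsv[r,:,0]<8)|(hsv[r,:,0]>172))&(hsv[r,:,1]>150)); xs=np.nonzero(m[300:400])[0]+300
    if len(xs)>20: P.append(R.T@(onz(p,((xs.min()+xs.max())/2,r),.083)-t))
P=np.array(P)
k=np.polyfit(P[:,2],P[:,0],1);print('sleeve slope',k,P[0],P[-1])
g=cv2.cvtColor(im,cv2.COLOR_RGB2GRAY).astype(int)
for r in (310,340,370,395,100,120,140,230,260,280): print(r,g[r,275:365:3])
E
```

```text
sleeve slope [0.0013 0.0113] [0.0064 0.0523 0.1174] [0.0112 0.0523 0.0955]
310 [138 100 104 110 126 128 125 126 129 130 129 128 124 125 128 123 129 132
 131 123 117 130 131 126 130 129 124 172 172 170]
340 [175 125 104 102 133 132 125 129 127 128 113  67 111 123 122 126  90 103
  74  75  96 113 131 126 129 133 127 169 171 170]
370 [164 163 163 163 103 127 129 132 131 133 120  59  53  57  66 121 123 124
  73 102  93 106 131 130 129 131 132 160 160 160]
395 [164 164 164 166 164 133 132 129 134 133 133 133 136 135 129 132 131 129
 131 134 132 133 130 133 133 132 119  63  43  44]
100 [162 163 165 167  94  98  95  97 102  98  96  94 168 168 166 165 169 169
 166  27  53  61  64  65  69  72  60  74 166 166]
120 [160 165 162 152 102  99  98 100  99  98  98 116 161 165 159 162 163 163
  69  46  57  61  64  72  71  65  51 167 165 162]
140 [159 160 165  94  97 101 101 101  99 100  95 166 162 165 165 163 161 154
  33  54  66  68  68  69  72  59 143 163 166 166]
230 [ 97  97  99  97  98 101  99 114 157 137  82  72  80  68  71  75  70  75
  69 105 110 107 107 105 104  35  65  45 111  95]
260 [ 60  63  63  62  64  62  61  60  61  61  58  64  73  76  75  75  74  73
  66  52  58  58  60  58  63  59  58  96 106 107]
280 [60 60 62 64 82 83 79 79 76 78 78 70 73 75 71 73 78 79 69 76 83 79 68 61
 64 56 61 61 33 40]
```

View pics/w12c.png

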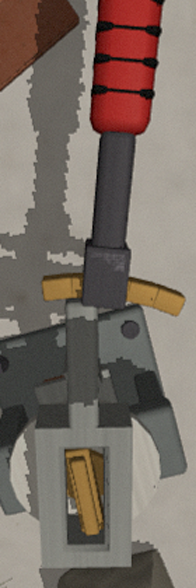

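```bash
python3 - <<'E'
from h import *
np.set_printoptions(precision=4,suppress=True)
s=env.read_state();R=s['tcp_rot'];t=s['ee_pos'];p=cam('wrist')
L=lambda u,v,z=.094:R.T@(onz(p,(u,v),z)-t)
for q in [(321.5,395),(321,340),(321,310),(319.5,260),(339.5,150),(344,100),(346,88),(351.5,30)]:print(q,L(*q))
a=L(321.3,350);
for q in [(340.5,140),(344,100),(346,85),(350.5,40)]:
    b=L(*q);print((b[0]-a[0])/(b[2]-a[2]))
E
```

```text
(321.5, 395) [-0.0001  0.0412 -0.0784]
(321, 340) [-0.0005  0.0412 -0.0413]
(321, 310) [-0.0005  0.0412 -0.0226]
(319.5, 260) [-0.0013  0.0412  0.0064]
(339.5, 150) [0.0081 0.0412 0.0622]
(344, 100) [0.0098 0.0412 0.0844]
(346, 88) [0.0106 0.0412 0.0895]
(351.5, 30) [0.0125 0.0412 0.1129]
0.07690359094391261
0.07636280395782834
0.07843411900121355
0.07928241681211161
```

The handle's break against head and neck measures about 0.09 rad in this view, agreeing with the 0.11 found before. I go down to grip the neck, which is parallel to the jaws.

```bash
python3 -m inch '[[0,0.4,0,0,0,0,-1],[0,0.4,0,0,0,0,-1],[0,0.3,0,0,0,0,-1],[0,0.1,0,0,0,0,-1],[0,0,0,0,0,0,0],[0,0,0,0,0,0,0.5],[0,0,0,0,0,0,1],[0,0,0,0,0,0,1],[0,0,0,0,0,0,1],[0,0,0,0,0,0,1],[0,0,0,0,0,0,1]]' 60
python3 - <<'E'
from h import *
cam('wrist','wrist13.png');overlay(cam('top'),'ov13.png',(215,170),(90,80),8,off=.054,ang=92)
E
```

```text
time_s: 24.02
ee_pos: [0.4562, 0.196, 0.0757]
tcp_rot: [[0.984, 0.0, 0.18], [-0.18, 0.0, 0.984], [0.0, -1.0, 0.0]]
wrist_force: [-0.9, 1.9, 5.6]
gripper_width: 0.0108
```

View pics/wrist13.png

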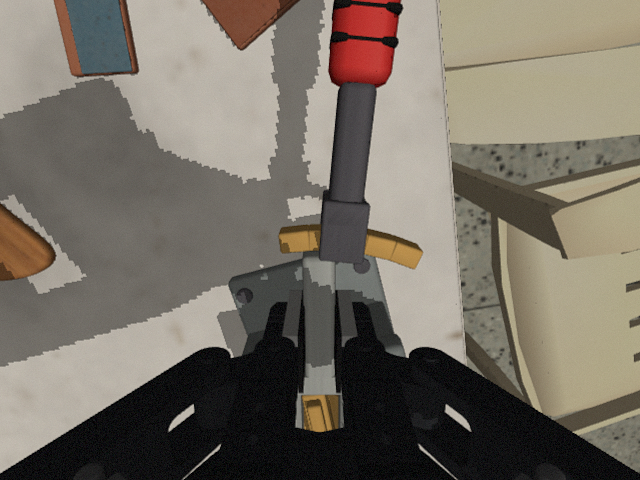

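View pics/ov13.png

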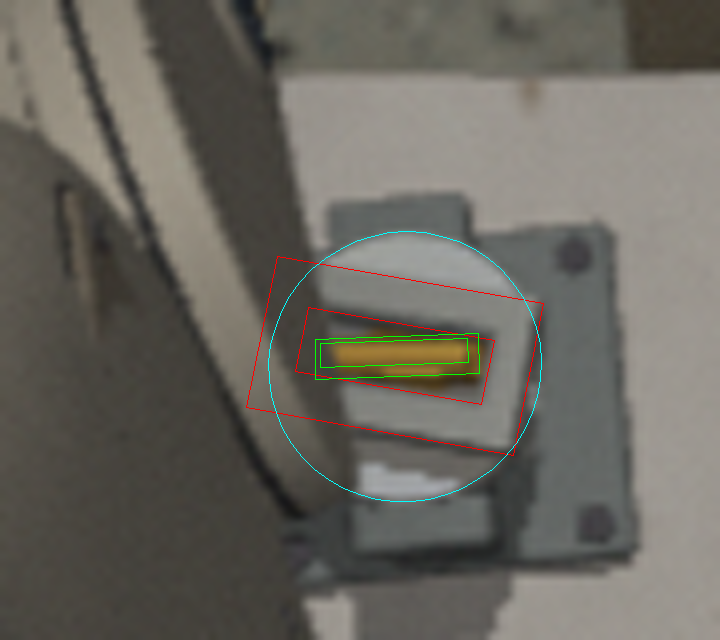

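Neck gripped (10.8 mm). I lift straight up.

```bash
python3 -m inch '[[0,-0.1,0,0,0,0,1],[0,-0.2,0,0,0,0,1],[0,-0.3,0,0,0,0,1],[0,-0.5,0,0,0,0,1],[0,-0.8,0,0,0,0,1],[0,-0.8,0,0,0,0,1],[0,-0.4,0,0,0,0,1],[0,0,0,0,0,0,1]]' 80
python3 - <<'E'
from h import *
np.set_printoptions(precision=4,suppress=True)
s=env.read_state();R=s['tcp_rot'];print(s['ee_pos'],s['torque'])
cam('wrist','wrist14.png');cam('scene','scene14.png')
T=np.array([.411,-.20,.23]);print(R.T@(T-s['ee_pos'])/.05)
E
```

```text
time_s: 25.12
ee_pos: [0.4565, 0.1961, 0.2324]
tcp_rot: [[0.984, 0.003, 0.181], [-0.181, 0.002, 0.984], [0.003, -1.0, 0.002]]
wrist_force: [0.3, 0.1, -5.2]
gripper_width: 0.0104
[0.4565 0.1961 0.2324] [ 0.1567 -0.0118 -0.0237]
[ 0.5354  0.0338 -7.9561]
```

View pics/wrist14.png

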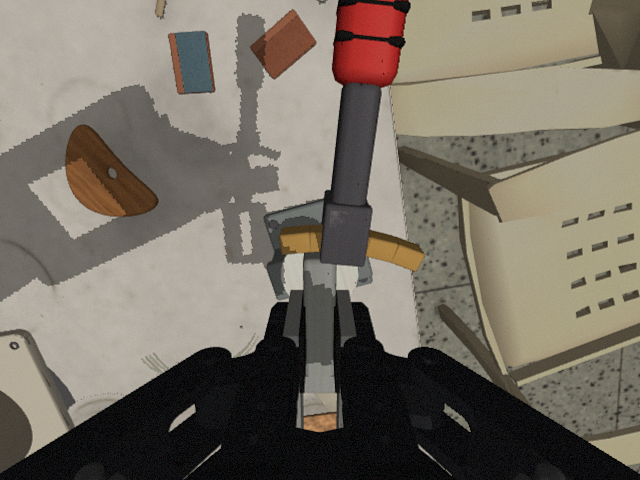

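View pics/scene14.png

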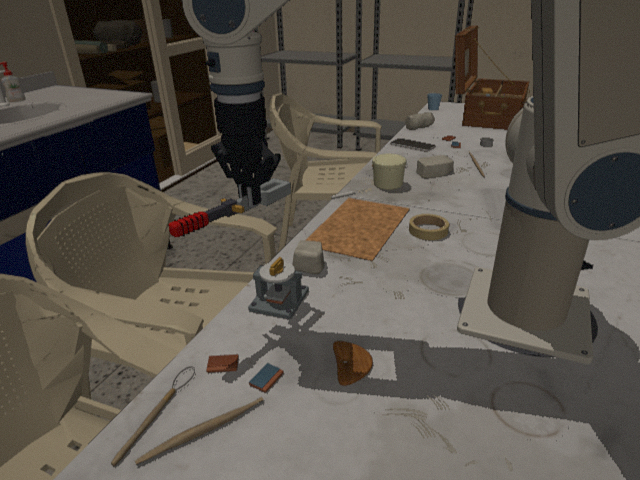

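The wrench is off and held, the screw stays, and the clay and tiles are in place. I carry it back over the mat.

```bash
python3 -m inch '[[0.05,0,-0.4,0,0,0,1],[0.05,0,-0.7,0,0,0,1],[0.06,0,-0.9,0,0,0,1],[0.06,0,-0.9,0,0,0,1],[0.06,0,-0.9,0,0,0,1],[0.06,0,-0.9,0,0,0,1],[0.05,0,-0.9,0,0,0,1],[0.05,0,-0.9,0,0,0,1],[0.05,0,-0.8,0,0,0,1],[0.05,0,-0.5,0,0,0,1],[0,0,-0.2,0,0,0,1],[0,0,0,0,0,0,1],[0,0,0,0,0,0,1]]'
python3 - <<'E'
from h import *
cam('wrist','wrist15.png');cam('top','top15.png')
E
```

```text
time_s: 26.85
ee_pos: [0.4101, -0.2017, 0.2299]
tcp_rot: [[0.984, -0.001, 0.18], [-0.18, 0.001, 0.984], [-0.001, -1.0, 0.001]]
wrist_force: [0.1, 0.4, -3.7]
gripper_width: 0.0105
```

View pics/wrist15.png

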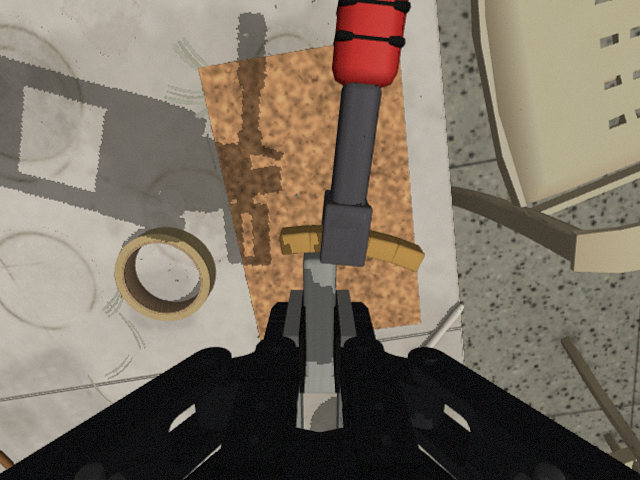

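View pics/top15.png

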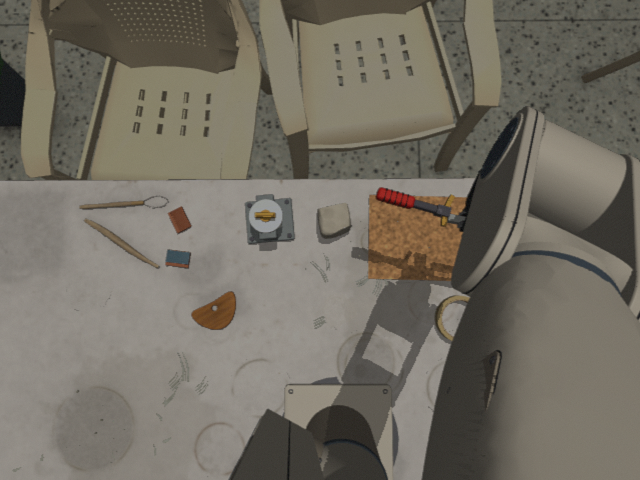

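Over the mat, the screw in the top view is unchanged at (265,216). I lower.

```bash
python3 -m inch '[[0,0.4,0,0,0,0,1],[0,0.8,0,0,0,0,1],[0,0.8,0,0,0,0,1],[0,0.8,0,0,0,0,1],[0,0.6,0,0,0,0,1],[0,0.4,0,0,0,0,1],[0,0.2,0,0,0,0,1],[0,0.1,0,0,0,0,1],[0,0.1,0,0,0,0,1],[0,0.08,0,0,0,0,1],[0,0,0,0,0,0,1],[0,0,0,0,0,0,1]]'

```

```text
time_s: 28.45
ee_pos: [0.4106, -0.2026, 0.0165]
tcp_rot: [[0.984, 0.0, 0.18], [-0.18, -0.0, 0.984], [0.0, -1.0, -0.0]]
wrist_force: [0.3, 0.1, -3.7]
gripper_width: 0.0103
```

```bash
python3 -m inch '[[0,0.06,0,0,0,0,1],[0,0.05,0,0,0,0,1],[0,0.04,0,0,0,0,1],[0,0.02,0,0,0,0,1],[0,0,0,0,0,0,1],[0,0,0,0,0,0,1]]'

```

```text
time_s: 29.2
ee_pos: [0.4107, -0.2024, 0.0081]
tcp_rot: [[0.984, 0.0, 0.18], [-0.18, -0.0, 0.984], [0.0, -1.0, -0.0]]
wrist_force: [2.0, 4.5, 4.4]
gripper_width: 0.0101
```

It is resting on the mat, the force having gone from -4 to +4 N. I release and go up.

```bash
python3 -m inch '[[0,0.01,0,0,0,0,1],[0,0,0,0,0,0,0.5],[0,0,0,0,0,0,0],[0,0,0,0,0,0,-0.6],[0,0,0,0,0,0,-1],[0,0,0,0,0,0,-1],[0,-0.3,0,0,0,0,-1],[0,-0.7,0,0,0,0,-1],[0,-0.9,0,0,0,0,-1],[0,-0.9,0,0,0,0,-1],[0,-0.5,-0.5,0,0,0,-1],[0,0,0,0,0,0,-1]]'
python3 - <<'E'
from h import *
np.set_printoptions(precision=4,suppress=True)
s=env.read_state();R=s['tcp_rot'];print(s['ee_pos'],s['wrist_force'])
for c in ['wrist','top']:
    p=cam(c,c+'16.png')
    for n,z in dict(wrench_sleeve=.015,wrench_neck=.015,wrench_socket=.004,mat=0,red_tile=0,blue_tile=0,clay=0).items():
        for r in env.place_of(p,n)[:1]:
            X=onz(p,r['location'],z)
            print(c,n,round(r['confidence'],2),np.array(r['location']),X)
cam('scene','scene16.png')
E
```

```text
time_s: 30.7
ee_pos: [0.4073, -0.2287, 0.1752]
tcp_rot: [[0.983, 0.005, 0.182], [-0.182, -0.003, 0.983], [0.006, -1.0, -0.002]]
wrist_force: [-0.1, 0.9, 0.7]
gripper_width: 0.0851
[ 0.4073 -0.2287  0.1752] [-0.133   0.8717  0.6973]
wrist wrench_neck 0.56 [315.1 178.5] [ 0.4087 -0.1992  0.015 ]
wrist wrench_socket 0.71 [317.7 240.8] [ 0.4005 -0.2548  0.004 ]
wrist mat 0.64 [313.9 191.3] [ 0.4052 -0.2121  0.    ]
top wrench_sleeve 0.91 [377.4 219.8] [ 0.4465 -0.0863  0.015 ]
top wrench_neck 0.73 [433.  236.4] [ 0.411  -0.2022  0.015 ]
top wrench_socket 0.58 [177.8 220.6] [0.4475 0.3397 0.004 ]
top mat 0.95 [433.1 236.2] [ 0.4131 -0.206   0.    ]
top red_tile 0.84 [180.4 220.3] [0.4487 0.3354 0.    ]
top blue_tile 0.62 [182.2 252.9] [0.3784 0.329  0.    ]
top clay 0.9 [334.4 217.9] [0.4531 0.0041 0.    ]
```

View pics/wrist16.png

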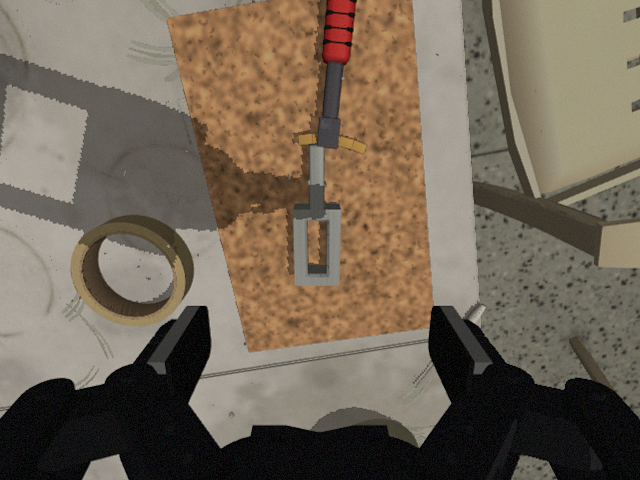

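View pics/top16.png

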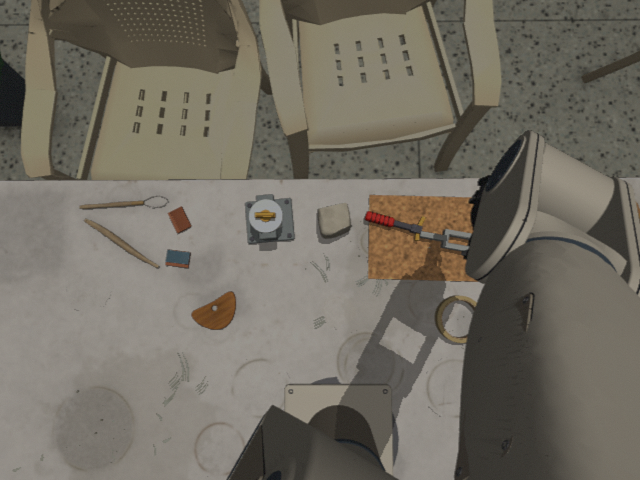

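View pics/scene16.png

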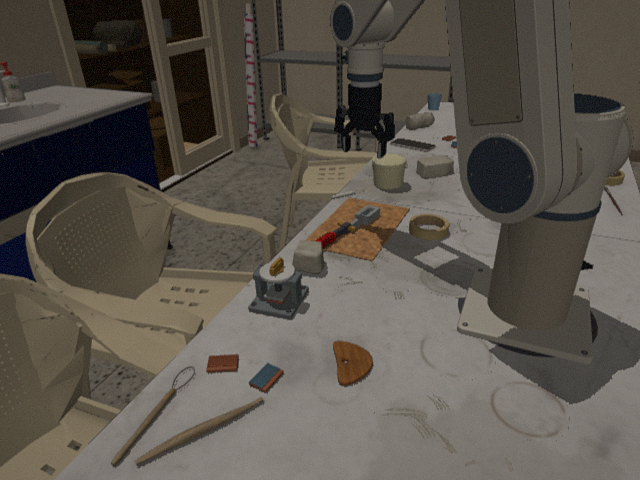

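The wrench lies flat on the mat, still bent, with the socket near (0.401, -0.255). The clay and tiles are where they were. One last check that the screw did not turn back while I lifted.

```bash
python3 - <<'E'
from h import *
p=cam('top')
j=cv2.imread('pics/t_j.png');n=cv2.resize(p['pixels'][170:270,155:300,::-1],None,fx=5,fy=5,interpolation=cv2.INTER_CUBIC)
for im in (j,n):
    h=cv2.cvtColor(im,cv2.COLOR_BGR2HSV)[170:270,480:630]
    m=((h[...,0]>10)&(h[...,0]<30)&(h[...,1]>110)&(h[...,2]>140)).astype(np.uint8)
    c,_=cv2.findContours(m,cv2.RETR_EXTERNAL,cv2.CHAIN_APPROX_NONE)
    ys,xs=np.nonzero(m);P=np.c_[xs,ys]-[xs.mean(),ys.mean()]
    w,v=np.linalg.eigh(P.T@P);print(np.degrees(np.arctan2(v[1,1],v[0,1])),len(xs))
cv2.imwrite('pics/cmp.png',np.vstack([j[150:290,450:700],n[150:290,450:700]]))
E
```

```text
-177.9584159595903 1062
179.20396768318605 998
```

View pics/cmp.png

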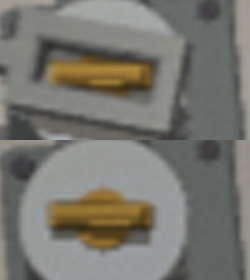

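The two crops differ by about 3° in the fitted screw line. That is within what the boss and shading can cause, but it matters against the 0.64 limit. I'll look from the same wrist pose as before the lift.

```bash
python3 - <<'E'
from h import *
s=env.read_state();R=s['tcp_rot'];print(s['ee_pos'],R.T@(np.array([.4558,.1951,.1356])-s['ee_pos'])/.05)
E
python3 -m inch '[[0,-0.3,0.4,0,0,0,-1],[-0.05,-0.3,0.9,0,0,0,-1],[-0.05,0,1,0,0,0,-1],[-0.05,0,1,0,0,0,-1],[-0.05,0,1,0,0,0,-1],[-0.05,0,1,0,0,0,-1],[-0.05,0,1,0,0,0,-1],[-0.05,0,1,0,0,0,-1],[-0.05,0,0.8,0,0,0,-1],[0,0,0.3,0,0,0,-1],[0,0,0,0,0,0,-1]]'
python3 - <<'E'
from h import *
s=env.read_state();R=s['tcp_rot'];print(s['ee_pos'],R.T@(np.array([.4558,.1951,.1356])-s['ee_pos'])/.05)
E
```

```text
[ 0.40601768 -0.22709407  0.17232452] [-0.5428038   0.73469386  8.48501684]
time_s: 32.98
ee_pos: [0.462, 0.1899, 0.2022]
tcp_rot: [[0.984, -0.0, 0.179], [-0.179, -0.0, 0.984], [-0.0, -1.0, -0.0]]
wrist_force: [-1.3, 0.0, -0.2]
gripper_width: 0.0857
[0.46195986 0.18985326 0.20218846] [-0.13979676  1.33175744  0.08171248]
```

```bash
python3 -m inch '[[-0.14,0.5,0.08,0,0,0,-1],[0,0.5,0,0,0,0,-1],[0,0.33,0,0,0,0,-1],[0,0,0,0,0,0,-1],[0,0,0,0,0,0,-1]]'
python3 - <<'E'
from h import *
s=env.read_state();R=s['tcp_rot'];print(s['ee_pos'],np.degrees(np.arctan2(R[1,2],R[0,2])))
cam('wrist','wrist17.png')
a=cv2.imread('pics/wrist12.png')[290:410,270:370];b=cv2.imread('pics/wrist17.png')[290:410,270:370]
cv2.imwrite('pics/cmp2.png',np.hstack([cv2.resize(x,None,fx=4,fy=4,interpolation=cv2.INTER_CUBIC) for x in (a,b)]))
E
```

```text
time_s: 33.6
ee_pos: [0.4564, 0.1946, 0.1364]
tcp_rot: [[0.984, 0.001, 0.181], [-0.181, 0.0, 0.984], [0.001, -1.0, 0.0]]
wrist_force: [-1.1, 0.6, 0.5]
gripper_width: 0.0855
[0.45641168 0.19460057 0.13641037] 79.58744493406162
```

View pics/cmp2.png

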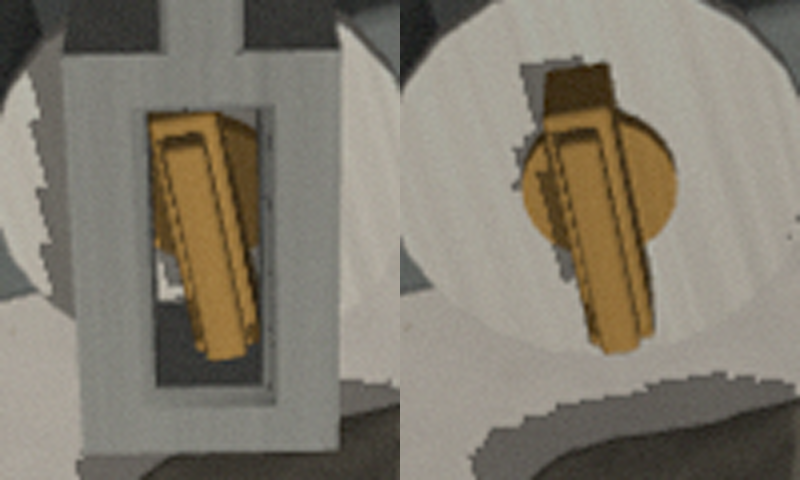

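From the same pose, the head's lean is unchanged (about 0.20–0.21 in both pictures), so the screw did not turn back. The robot hangs free with 45 mm of air above the press, so I hand in.

```bash
python3 -m inch '[[0,-0.5,0,0,0,0,-1],[0,-0.5,0,0,0,0,-1],[0,0,0,0,0,0,-1],[0,0,0,0,0,0,-1]]'; python3 -c "
from workcell import env
print(env.job_done())"
```

```text
time_s: 34.15
ee_pos: [0.4558, 0.1948, 0.1859]
tcp_rot: [[0.984, 0.0, 0.18], [-0.18, 0.0, 0.984], [0.0, -1.0, 0.0]]
wrist_force: [0.3, -0.1, 0.3]
gripper_width: 0.0851
the job is handed in; nothing more can be done
None
```

I carried out the whole task and handed it in at about 34 s of the 64 s allowed; no verdict is reported.

**What I did:** I carried the wrench by its neck, set the slot down over the screw head and let go. I then turned it clockwise with the jaws loosely round the red sleeve. The force rose to about 4.7 N and fell to 2 N as it clicked, and I stopped there. I lifted the wrench off by the neck, laid it on the mat and let go.

**Last checks:**
- **Break angle:** it measured about 0.09 rad in the wrist view and about 0.11 rad in the top view. Both are past the click at 0.06 and well below 0.24.
- **Wrench:** it lies flat, released and still bent on the mat, with slot and neck over it. The slot is near (0.401, -0.255).
- **Clay and tiles:** they are within a few millimetres of where they started, which is detection noise.
- **Screw:** a rough top-view comparison suggested it had turned back about 3° after the lift. A closer look from the same wrist pose as before the lift showed no turning back. I trusted the closer look; the screw angle itself was not read directly.

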